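# Load the slide drying dock

## Robot

A 6-joint arm with a two-finger parallel gripper is mounted at the origin on the work surface. World frame = base frame: x ahead of the robot, y to its left, z up, the work surface at z = 0. Lengths are in mm, angles in rad, forces in N, time in s.
With the tool pointing down it reaches from about 300 to 850 mm from the base axis. Payload 5.4 kg.
Tool frame: the origin (TCP) lies at the very end of the fingers, on their centre line; the grasp point (between the pads) lies 19 mm behind it; z points along the fingers, y is the line along which they close (so a half turn about z gives the same grasp; the last joint's range is limited). The gripper opens to 85 mm and grips with 20 to 120 N. Pads are 22 mm wide; open, the fingers measure 114 mm over their backs; the gripper's body (76 mm by 85 mm) begins 54 mm behind the grasp point. The pads swing forward as they close: fully open they stand 13 mm farther back than shut.
Start: joints at [0.976, 0.158, 1.597, -0, 1.386, -0.21], TCP at [215.848, 532.931, 231.299] pointing down, gripper open.
Joint ranges: [-2.91, 2.91], [-0.94, 2.29], [0.18, 2.7], [-1.29, 4.43], [0.17, 2.64], [-3, 3]. Speed limits (rad/s): [2.57, 2.57, 3.14, 3.14, 3.14, 3.14].

## Interface

Orientations are given as a unit quaternion [w, x, y, z].
In Python, from bench import bot gives the robot as it stands.
- The arm moves only by the shell command python3 shift.py 'ROWS' [FORCE]. ROWS is a JSON object whose key "deltas" holds a list of rows, 1 to 10 of them, each of 5 numbers: dx, dy, dz in mm, then a turn about the tool's z in rad, then the finger opening in mm; each row is the pose to reach, as a shift and turn from the pose commanded when the command began, along the tool's axes at that moment; what a row does not reach only later rows make up. A row lasts 1/10 s, in which the tool goes at most 50 mm and 0.15 rad, less where a joint would pass 70% of its speed; a pose out of reach is approached as far as the arm can. The fingers move at their own pace and stop on an object; FORCE is the grip in N (left out, the last holds). Time passes only in rows, so rows that do not move let the fingers close. It prints the time, the measured TCP pose, the force, the opening and the grip force at its end. Input that does not fit is refused with a message, and nothing moves.
- bot.observe(): the state, without advancing time (a new reading comes with each control period).
- bot.grab_frame(name): name is "scene" or "side" or "wrist"; returns the picture (400x640x3 uint8, red, green, blue); there is no depth.
- bot.get_calibration(name): a dict with "intrinsics" (3x3 intrinsics, pixels), "rvec" (rotation vector, rad) and "tvec" (3), from world to camera coordinates, as OpenCV has them. Camera axes: x right, y down, z forward; pixel columns grow to the right and rows downward; lengths in mm; the calibration is good to about 2 mm. A picture is of the moment at which its call begins: read the wrist's pose just before it. get_calibration takes no time and is no camera call; for the wrist camera it gives the pose at the moment of the call.
- bot.job_done(): hands the job in; it is judged then, once.
The state is a dict: "clock": time; "q": joint angles; "qvel": joint speeds; "tau": joint torques, N m; "position": TCP position; "ee_rot": TCP orientation; "force": force on the tool from outside, world axes, zero at the start; "moment": the same for the moment, N m; "opening": finger opening in mm; "grip_force": force on a finger pad.
Only numpy, scipy, OpenCV 4.12 (cv2) and the standard library are available. Lean on these libraries where they do the work, as an engineer would, in place of code of your own. Each camera call takes 0.05 s, during which the arm holds its last target. There are 200 camera calls.

## Task

Get the slide dryer going: take the stirring rod from its stand and stir the drying beads in the white tub until every bead has shifted from its old place by most of its width, then hang the rod back on its stand. Clamp every slide mailer on the table in the dock bay whose gate has the colour of its cap: hold the spring gate back with it while it goes in behind the fence, then let go so that the gate keeps it lying flat and firm. When the rod is back and all mailers are clamped, press the white start button; keep all beads in the tub and leave the other things on the table alone.

Things in the scene. Friction and masses are not known exactly. Their poses are not given: they have to be found in the camera images.
- dock: Fixed dock: grey base 200 x 320 x 20 mm, white fan housing 68 tall at the far edge. Origin under the base's centre; x from front to housing, y to the blue bay. Bays along x, middle lines at y +112.5 (blue), +37.5 (yellow), -37.5 (green), -112.5 mm (red). In each a white fence 14 mm high, inner face at x -42, with 16 mm cheeks 40 mm apart, and a gate, face at x +42 at rest.
- gate_blue: Blue upright gate, 44 wide, 10 thick, 40 mm tall over the base; slides up to 32 mm along dock +x, away from the fence, and springs back (4 N at rest + 0.2 N per mm). Can be pushed with the end of a held mailer. At rest it leaves 84 mm to the fence: 8 mm less than a mailer, so it must be held back to lower one in. Origin: bottom centre of its face to the fence; axes as the dock.
- gate_yellow: Yellow upright gate, 44 wide, 10 thick, 40 mm tall over the base; slides up to 32 mm along dock +x, away from the fence, and springs back (4 N at rest + 0.2 N per mm). Can be pushed with the end of a held mailer. At rest it leaves 84 mm to the fence: 8 mm less than a mailer, so it must be held back to lower one in. Origin: bottom centre of its face to the fence; axes as the dock.
- gate_green: Green upright gate, 44 wide, 10 thick, 40 mm tall over the base; slides up to 32 mm along dock +x, away from the fence, and springs back (4 N at rest + 0.2 N per mm). Can be pushed with the end of a held mailer. At rest it leaves 84 mm to the fence: 8 mm less than a mailer, so it must be held back to lower one in. Origin: bottom centre of its face to the fence; axes as the dock.
- gate_red: Red upright gate, 44 wide, 10 thick, 40 mm tall over the base; slides up to 32 mm along dock +x, away from the fence, and springs back (4 N at rest + 0.2 N per mm). Can be pushed with the end of a held mailer. At rest it leaves 84 mm to the fence: 8 mm less than a mailer, so it must be held back to lower one in. Origin: bottom centre of its face to the fence; axes as the dock.
- mailer_blue: Slide mailer, may be absent: flat closed box 92 (x) x 34 (y) x 24 mm (z), 70 g, white with a blue cap at its +x end, lying flat. Origin: centre of its underside. Grip it across the 34 mm. Clamped, it lies on the dock's base along the bay, either way round, against the fence: origin at dock x +4, z 20 mm on the bay's middle line.
- mailer_yellow: Slide mailer, may be absent: flat closed box 92 (x) x 34 (y) x 24 mm (z), 70 g, white with a yellow cap at its +x end, lying flat. Origin: centre of its underside. Grip it across the 34 mm. Clamped, it lies on the dock's base along the bay, either way round, against the fence: origin at dock x +4, z 20 mm on the bay's middle line.
- mailer_green: Slide mailer, may be absent: flat closed box 92 (x) x 34 (y) x 24 mm (z), 70 g, white with a green cap at its +x end, lying flat. Origin: centre of its underside. Grip it across the 34 mm. Clamped, it lies on the dock's base along the bay, either way round, against the fence: origin at dock x +4, z 20 mm on the bay's middle line.
- mailer_red: Slide mailer, may be absent: flat closed box 92 (x) x 34 (y) x 24 mm (z), 70 g, white with a red cap at its +x end, lying flat. Origin: centre of its underside. Grip it across the 34 mm. Clamped, it lies on the dock's base along the bay, either way round, against the fence: origin at dock x +4, z 20 mm on the bay's middle line.
- start_top (a point): Centre of the top of the round white start button (26 mm across, in a black collar) on the front part of the dock, between the yellow and green bays, about 38 mm above the table; pressed straight down.
- start (a joint): Start button travel (m): 0 out, 0.006 fully down (5 N); it springs back. It counts as pressed beyond 0.004.
- pot: Round white open tub, fixed, 45 mm tall, about 116 mm across outside and 100 mm inside, inner floor 5 mm above the table; holds five drying beads. Origin: centre of its underside; z up.
- seat (a point): The stirrer's place on its fixed metal stand, between two prongs 20 mm apart at the height of their tops, 115 mm above the table. Axes of the stand: prongs along x, open at -x with lips 4 mm high, post at +x; base 90 x 80 x 12 mm right below. The collar fits between lips and post with about 3 mm to spare each way; its stem goes in from above.
- stirrer: Stirring rod, 149 mm, 80 g, hanging upright by its collar on its stand. Origin: underside centre of the black collar (34 mm across, 6 thick). Above it a red grip 20 x 20 mm square, 6 to 54 mm above the origin, faces square to its x and y; below, a round steel stem 14 mm thick, to 95 mm below the origin. z up along the grip.
- stirrer_tip (a point): Lower end of the stirrer's stem.
- bead1: Drying bead in the pot, amber ball 20 mm across, 12 g, loose. Origin: its centre.
- bead2: Drying bead in the pot, orange ball 20 mm across, 12 g, loose. Origin: its centre.
- bead3: Drying bead in the pot, amber ball 20 mm across, 12 g, loose. Origin: its centre.
- bead4: Drying bead in the pot, orange ball 20 mm across, 12 g, loose. Origin: its centre.
- bead5: Drying bead in the pot, amber ball 20 mm across, 12 g, loose. Origin: its centre.
- petri: Bystander: two stacked clear Petri dishes, 90 mm across, 30 mm tall, loose; origin centre of the underside.
- marker: Bystander: marker pen 135 x 14 x 14 mm lying on the table along its x, loose; origin under its middle.

How it is judged:
By the outcome, as a careful person would: the job done as asked, in the order asked, and still so for the second after the job is handed in, with the robot touching nothing.
Of mailer_blue, mailer_yellow, mailer_green, mailer_red only 3 to 4 are there at a start; the rules pass over those that are not, and their reading is None.
At some moment in a run one of mailer_blue, mailer_yellow, mailer_green, mailer_red may be knocked a few centimetres aside while the robot is not near it.
It also fails if it takes over 210 s, if anything falls off the work surface, if the arm or the gripper's body presses on something with over 40 N, if the wrist force passes 120 N, or if a joint passes its speed limit or range.

## Working session

There is one attempt and no reset: what is moved stays moved. The work goes in short steps, Python scripts to look and compute and a shell command to move; the robot and the scene stay as the last step left them, time stands still between calls to the robot, and variables do not carry over. Pictures are saved under pics/ and viewed, at most 14 in all, crops included, and the job is handed in when it is done.

```bash
ls; mkdir -p pics; python3 - <<'E'
from bench import bot
import cv2
o=bot.observe();print(o)
for n in("scene","side"):
    im=bot.grab_frame(n);cv2.imwrite(f"pics/{n}0.png",im[...,::-1]);c=bot.get_calibration(n);print(n,c)
E
```

```text
bench.py
pics
shift.py
{'clock': 0.0, 'q': array([ 9.75948096e-01,  1.59019929e-01,  1.59822474e+00,  2.11424383e-06,
        1.38618964e+00, -2.10042157e-01]), 'qvel': array([ 4.52710383e-04, -7.29629723e-05,  7.06498510e-04, -2.19321001e-04,
       -3.47567304e-04, -6.97752907e-04]), 'tau': array([-3.38163873e-04, -3.96004021e+01, -3.31419539e+01, -4.22993699e-04,
        8.64024652e-03, -9.25931545e-06]), 'position': array([215.49285627, 532.455512  , 230.3370054 ]), 'ee_rot': array([-3.61614995e-04,  1.91218250e-01,  9.81547112e-01, -8.46849926e-04]), 'force': array([-0.11852421, -0.74717714,  0.02329888]), 'moment': array([-0.00683186,  0.01650744, -0.04361848]), 'grip_force': 0.0, 'opening': 85.32462065608395}
scene {'intrinsics': array([[414.89377703,   0.        , 327.95960987],
       [  0.        , 414.89377703, 197.84697105],
       [  0.        ,   0.        ,   1.        ]]), 'rvec': array([ 2.412044  ,  0.8346426 , -0.24293347]), 'tvec': array([-412.88781709, -178.10911834, 1236.09532693])}
side {'intrinsics': array([[464.4031268 ,   0.        , 317.76593041],
       [  0.        , 464.4031268 , 200.50978898],
       [  0.        ,   0.        ,   1.        ]]), 'rvec': array([ 2.41209773, -0.32039144,  0.12453748]), 'tvec': array([-503.19413921,  187.91820741, 1037.90451062])}
```
View pics/scene0.png

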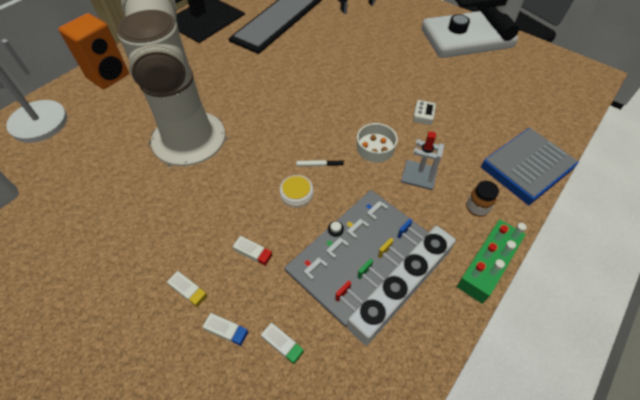

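View pics/side0.png

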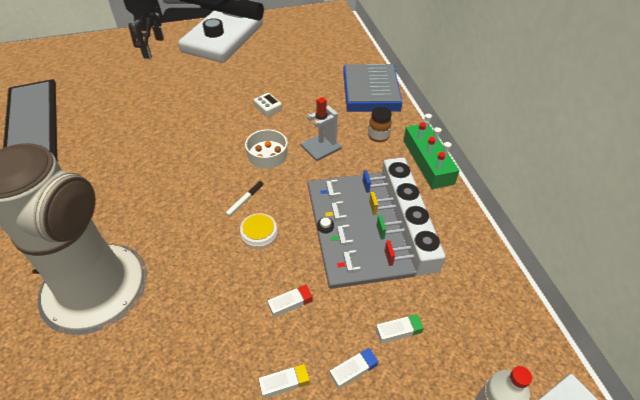

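The pictures show all four mailers: in the side view red (290,300), green (400,328), blue (354,366) and yellow (284,380). The dock is around (370,220), the stand (321,140), and the tub (267,149). I'll enlarge some crops to measure them.

```bash
python3 - <<'E'
import cv2
a=cv2.imread("pics/side0.png");b=cv2.imread("pics/scene0.png")
def crop(im,x,y,w,h,s,n):cv2.imwrite("pics/"+n,cv2.resize(im[y:y+h,x:x+w],None,fx=s,fy=s,interpolation=cv2.INTER_CUBIC))
crop(a,240,90,200,150,4,"c1.png")
crop(a,250,250,200,150,4,"c2.png")
crop(b,160,190,300,172,2.66667,"c3.png") 
E
```

View pics/c1.png

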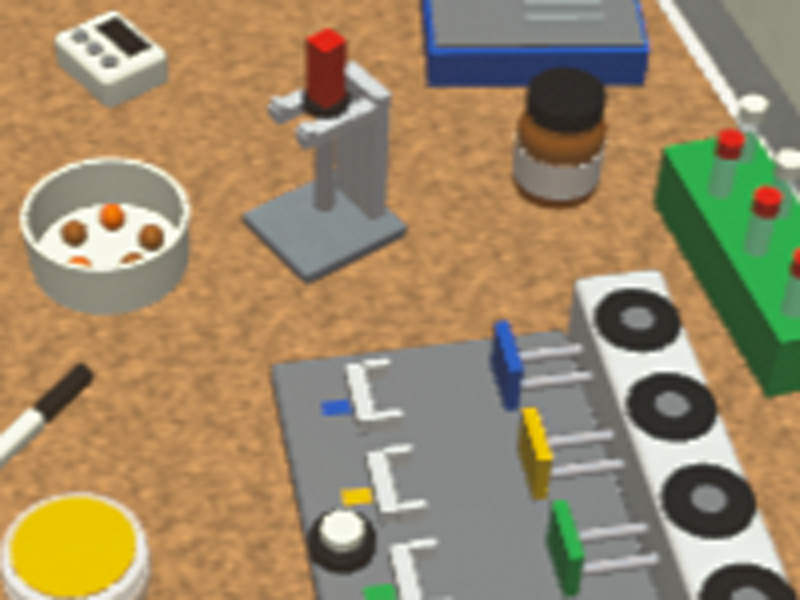

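View pics/c2.png

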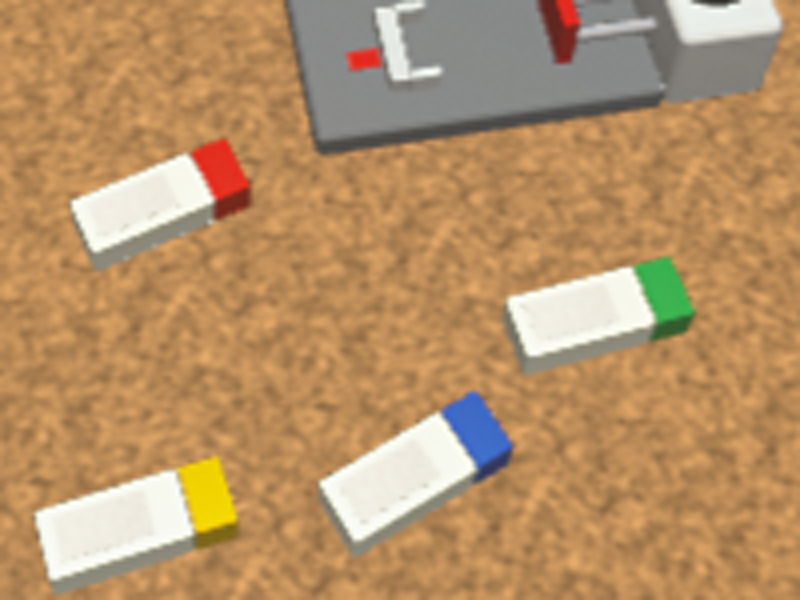

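Crops read as follows:
- **c1:** dock front-left corner (272,368), button (343,530), stand base corners (243,217), (307,275), (405,230), grip top (326,42), tub rim centre (106,212).
- **c2:** the top-face corners of all the mailers.

Next I'll back-project these.

```bash
cat > h.py <<'E'
import numpy as np, cv2
from bench import bot
def ray(name,uv,z,cal=None):
    "pixel -> world point on plane z"
    c=cal or bot.get_calibration(name)
    R=cv2.Rodrigues(np.array(c["rvec"]))[0];t=np.array(c["tvec"]).ravel()
    p=cv2.undistortPoints(np.array([[uv]],float),c["intrinsics"],None)[0,0]
    o=-R.T@t;d=R.T@np.r_[p,1]
    return o+d*(z-o[2])/d[2]
def proj(name,P,cal=None):
    c=cal or bot.get_calibration(name)
    return cv2.projectPoints(np.atleast_2d(P).astype(float),np.array(c["rvec"]),np.array(c["tvec"]),c["intrinsics"],None)[0][:,0]
def tool(P=None,yaw=None):
    "shift in tool axes from the present pose to TCP P, and turn so that tool y lies along world angle yaw"
    s=bot.observe();w,x,y,z=s["ee_rot"]
    from scipy.spatial.transform import Rotation as Ro
    R=Ro.from_quat([x,y,z,w]).as_matrix()
    d=R.T@(np.array(P)-s["position"]) if P is not None else None
    a=np.degrees(np.arctan2(R[1,1],R[0,1]))
    tr=None
    if yaw is not None:
        e=(yaw-a+90)%180-90; tr=-np.radians(e)
    return None if d is None else d.round(1),None if tr is None else round(tr,3),"yaw_y",round(a,1),"q6",s["q"][5].round(2)
def cr(x0,y0,s,u,v): return (x0+(u+.5)/s-.5,y0+(v+.5)/s-.5)
E
python3 - <<'E'
from h import *
np.set_printoptions(precision=1,suppress=True)
c1=lambda u,v,z:ray("side",cr(240,90,4,u,v),z)[:2]
c2=lambda u,v,z:ray("side",cr(250,250,4,u,v),z)[:2]
f=c1(272,368,20);g=c2(320,142,20);d=f-g
print("dock",f,g,np.hypot(*d),"yaw",np.degrees(np.arctan2(-d[0],d[1])), "btn",c1(343,530,38))
for n,q in dict(bluefence=(360,392,34)).items():print(n,c1(*q))
for n,q in dict(red=[(72,203),(190,153),(226,141),(249,187),(97,252),(215,203)],green=[(507,298),(670,259),(690,306),(527,357)],blue=[(320,488),(475,395),(510,442),(354,541)],yellow=[(36,514),(218,459),(237,514),(54,579)]).items():
    P=[c2(u,v,24) for u,v in (q if len(q)==4 else [q[0],q[2],q[3],q[4]])]
    a=(P[1]+P[2]-P[0]-P[3])/2
    print(n,np.mean(P,0),np.degrees(np.arctan2(a[1],a[0])),np.hypot(*a),np.hypot(*(P[0]-P[3])))
print("tub",c1(106,212,45), c1(22,212,45),c1(190,212,45))
for b in[(112,215),(75,233),(151,236),(80,263),(133,260)]:print("bead",c1(*b,15))
A,B,C=c1(243,217,12),c1(307,275,12),c1(405,230,12)
print("stand",(A+C)/2,np.hypot(*(A-B)),np.hypot(*(C-B)),np.degrees(np.arctan2(*(C-B)[::-1])),"grip top",c1(326,42,169),"collar",c1(326,103,119))
E
```

```text
dock [538.  162.6] [ 507.4 -150.4] 314.4300965106507 yaw -5.589693628309809 btn [542.1   7.1]
bluefence [584. 115.]
red [ 416.2 -161.7] 10.168048345790838 88.63689715821468 32.16996176936082
green [ 618.1 -281. ] 0.8002417970525253 89.7902590418412 32.637801490810126
blue [ 501.7 -335.7] 15.98871399946778 90.43526726646573 29.374746230946748
yellow [ 366.8 -324.2] 3.171231454985759 89.61340900727062 31.78479782539174
tub [458.6 312. ] [402.7 327. ] [514.5 297.1]
bead [466.2 341.1]
bead [437.4 329.4]
bead [488.5 312.5]
bead [435.2 298.4]
bead [471.3 291.8]
stand [610.4 296.8] 74.8315321759049 83.3237424726111 18.332565344227586 grip top [610.9 298.1] collar [611.4 298.1]
```

View pics/c3.png

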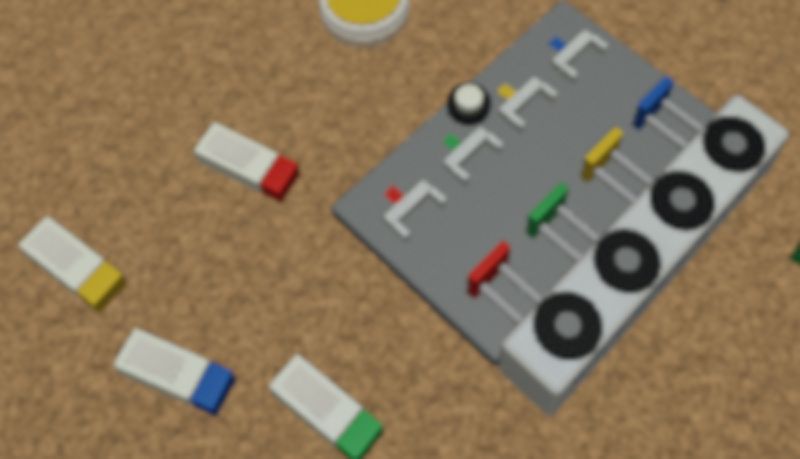

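The scene crop agrees: the dock's long axis runs from the red bay at (410,210) to the blue bay at (580,50), and all four mailers are there. Next I'll look at the stirrer from above with the wrist camera.

```bash
python3 -c "
from h import *
print(tool([600,290,300],108.3))"
```

```text
(array([-447.3,  -80.6,  -69.6]), np.float64(-0.704), 'yaw_y', np.float64(68.0), 'q6', np.float64(-0.21))
```

```bash
python3 shift.py '{"deltas":[[0, 0, -70, 0, 85], [-45, -8, -70, -0.07, 85], [-90, -16, -70, -0.14, 85], [-135, -24, -70, -0.21, 85], [-180, -32, -70, -0.28, 85], [-225, -40, -70, -0.35, 85], [-270, -48, -70, -0.42, 85], [-315, -56, -70, -0.5, 85], [-360, -65, -70, -0.6, 85], [-405, -73, -70, -0.7, 85]]}' 60; python3 shift.py '{"deltas":[[-42, -8, 0, 0, 85], [-42, -8, 0, 0, 85], [-42, -8, 0, 0, 85]]}'; python3 - <<'E'
from h import *
print(tool([600,290,300],108.3))
c=bot.get_calibration("wrist");im=bot.grab_frame("wrist");cv2.imwrite("pics/w1.png",im[...,::-1])
import pickle;pickle.dump(c,open("w1.pkl","wb"))
print(proj("wrist",[[610.5,297.5,169],[458.6,312,45]],c), bot.observe()["position"],bot.observe()["q"])
E
```

```text
clock: 1.1
position: [565.0, 311.8, 300.7]
ee_rot: [-0.0, -0.159, 0.987, -0.0]
force: [0.1, 1.1, 0.3]
opening: 84.9
grip_force: 0.0
clock: 1.4
position: [606.2, 318.3, 299.2]
ee_rot: [-0.002, -0.157, 0.988, -0.0]
force: [-1.0, 1.1, -1.1]
opening: 85.2
grip_force: 0.0
(array([ 14.7, -25. ,  -0.7]), np.float64(-0.005), 'yaw_y', np.float64(108.0), 'q6', np.float64(-1.58))
[[299.33069845 188.79750099]
 [356.89506804  47.73365097]] [605.65335356 318.82345836 300.61681909] [ 3.08335378e-01  4.13544580e-01  1.15237879e+00  2.89327888e-04
  1.57723503e+00 -1.57779723e+00]
```

View pics/w1.png

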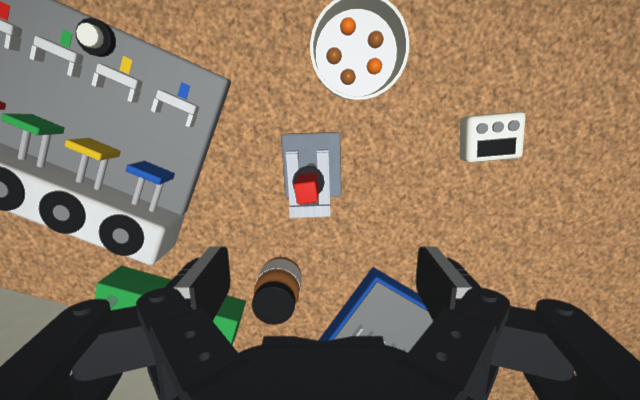

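Wrist view: stand base spans (281,134) to (341,197), grip top is near (306,183) and slightly turned, tub floor is at (359,49) with the beads clear, and the dock corner is at (230,81). I'll enlarge the stirrer.

```bash
python3 - <<'E'
import cv2
a=cv2.imread("pics/w1.png")
cv2.imwrite("pics/c4.png",cv2.resize(a[125:225,265:365],None,fx=6,fy=6,interpolation=cv2.INTER_CUBIC))
E
```

```text
(no output)
```

View pics/c4.png

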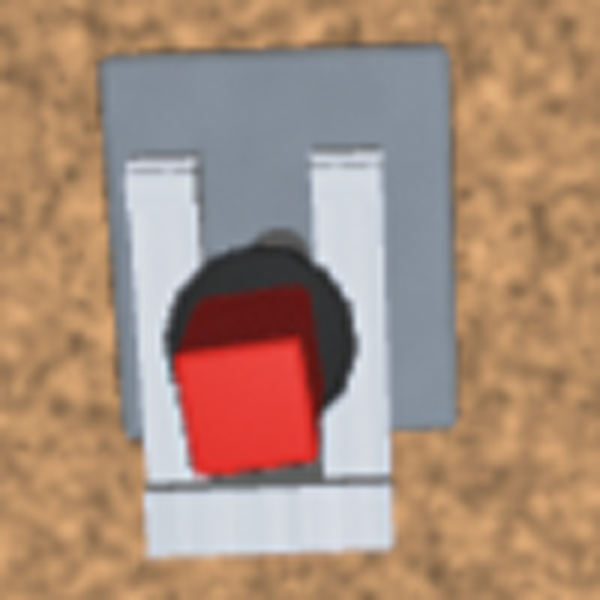

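```bash
python3 - <<'E'
from h import *
import pickle
np.set_printoptions(precision=1,suppress=True)
c=pickle.load(open("w1.pkl","rb"))
k=lambda u,v,z:ray("w",cr(265,125,6,u,v),z,c)[:2]
G=[k(u,v,169) for u,v in[(174,353),(301,338),(319,460),(195,474)]]
ang=lambda d:np.degrees(np.arctan2(d[1],d[0]))
print("grip",np.mean(G,0),[ang(G[(i+1)%4]-G[i]) for i in range(4)],np.hypot(*(G[1]-G[0])))
B=[k(u,v,12) for u,v in[(102,60),(446,46),(457,426),(125,437)]]
print("base",np.mean(B,0),[ang(B[(i+1)%4]-B[i]) for i in range(4)],[np.hypot(*(B[(i+1)%4]-B[i])) for i in range(4)])
p,q=k(200,158,119),k(311,150,119);p2,q2=k(204,250,115),k(322,440,115);print("prong tips",(p+q)/2,np.hypot(*(p-q)))
print("post line mid",(k(147,487,121)+k(391,480,121))/2,"collar",k(261,338,121),np.hypot(*(k(167,338,121)-k(356,338,121))))
w=lambda u,v,z:ray("w",(u,v),z,c)[:2]
print("tub",w(359,53,5),w(316,53,5),w(402,53,5))
for b in[(348,26),(376,40),(334,56),(374,66),(348,76)]:print("bead",w(*b,15))
print("dockcorner",w(230,81,20),"btn",w(90,36,38),"far corner",w(163,264,0))
E
```

```text
grip [611.9 304. ] [np.float64(114.86382066528377), np.float64(25.880615697953207), np.float64(-65.31824296268367), np.float64(-153.68074226400805)] 19.061040625650875
base [612.  303.9] [np.float64(110.28457086898192), np.float64(20.461314346863674), np.float64(-70.03088085791217), np.float64(-160.36429512998754)] [np.float64(77.38338473974845), np.float64(88.04089906076297), np.float64(78.64834468569234), np.float64(87.61308865608528)]
prong tips [581.3 293.2] 19.076786973851576
post line mid [636.  312.9] collar [611.2 303.7] 32.995204750916976
tub [455.  318.1] [472.1 265.4] [437.9 370.7]
bead [432.4 294.4]
bead [436.5 332.7]
bead [470.1 288.8]
bead [465.5 340.8]
bead [486.9 313.4]
dockcorner [539.5 172.6] btn [542.1   9.7] far corner [831.  131.1]
```

```bash
python3 shift.py '{"deltas":[[-42, -8, 0, 0, 85], [-42, -8, 0, 0, 85]]}' >/dev/null; python3 shift.py '{"deltas":[[0, 0, 0, 0, 85], [0, 0, 0, 0, 85], [0, 0, 0, 0, 85], [0, 0, 0, 0, 85]]}'; python3 - <<'E'
from h import *
import pickle
np.set_printoptions(precision=2,suppress=True)
s=bot.observe();c=bot.get_calibration("wrist");im=bot.grab_frame("wrist");cv2.imwrite("pics/w2.png",im[...,::-1])
c2=bot.get_calibration("wrist");pickle.dump(c,open("w2.pkl","wb"))
print(c,c2["tvec"]-c["tvec"],s["position"],s["ee_rot"])
R=cv2.Rodrigues(c["rvec"])[0];print("cam",-R.T@c["tvec"].ravel(), "tcp px",proj("w",s["position"],c))
hsv=cv2.cvtColor(im,cv2.COLOR_RGB2HSV);m=((hsv[...,0]<6)|(hsv[...,0]>174))&(hsv[...,1]>180)&(hsv[...,2]>200)
n,l,st,ce=cv2.connectedComponentsWithStats(m.astype(np.uint8))
for i in range(1,n):
    if st[i,4]>30:print(st[i],ce[i],ray("w",ce[i],169,c))
E
```

```text
clock: 2.05
position: [648.1, 324.4, 303.1]
ee_rot: [0.001, -0.157, 0.988, 0.0]
force: [0.7, 0.9, 0.1]
opening: 84.7
grip_force: 0.0
{'intrinsics': array([[313.5 ,   0.  , 322.58],
       [  0.  , 313.5 , 199.65],
       [  0.  ,   0.  ,   1.  ]]), 'rvec': array([-1.74, -2.4 , -0.32]), 'tvec': array([-106.74, -745.19,  260.25])} [0.01 0.12 0.  ] [648.11 324.39 303.1 ] [ 0.   -0.16  0.99  0.  ]
cam [585.2  303.87 446.81] tcp px [[322.85 252.06]]
[302 133  24  24 433] [313.31 144.48] [612.09 303.8  169.  ]
[ 83 282  14  12 129] [ 89.17 287.63] [815.65 134.44 169.  ]
[131 296   9   9  43] [134.28 299.42] [814.99 179.27 169.  ]
```

```bash
python3 - <<'E'
from h import *
np.set_printoptions(precision=2,suppress=True)
for P in([612,304,145],[611,298,145]):print(proj("side",P),proj("scene",P))
for n,(x,y,w,h) in dict(side=(305,90,35,35),scene=(415,125,30,35)).items():
    a=cv2.imread(f"pics/{n}0.png")[y:y+h,x:x+w];hsv=cv2.cvtColor(a,cv2.COLOR_BGR2HSV)
    m=((hsv[...,0]<8)|(hsv[...,0]>172))&(hsv[...,1]>150)
    v,u=np.nonzero(m);print(n,u.min()+x,u.max()+x,v.min()+y,v.max()+y,u.mean()+x,v.mean()+y)
# stereo: mailer red cap etc, dock corner via wrist
import pickle
c=pickle.load(open("w2.pkl","rb"))
E
```

```text
[[320.84 106.16]] [[430.47 140.97]]
[[321.09 107.59]] [[428.93 142.17]]
side 317 325 97 116 321.01875 106.55625
scene 424 435 132 150 429.68275862068964 140.70344827586206
```

Three cameras now agree on the stirrer at (612,304). I'll go above it and grasp.

```bash
python3 -c "
from h import *
print(tool([612,304,128],115.3))"
```

```text
(array([ 41. ,  -8.1, 174.6]), np.float64(-0.126), 'yaw_y', np.float64(108.1), 'q6', np.float64(-1.59))
```

```bash
python3 shift.py '{"deltas":[[41, -8, 40, -0.12, 85], [41, -8, 80, -0.126, 85], [41, -8, 100, -0.126, 85], [41, -8, 100, -0.126, 85], [41, -8, 100, -0.126, 85]]}'; python3 -c "
from h import *
print(tool([612,304,128],115.3))
bot.observe();im=bot.grab_frame('wrist');cv2.imwrite('pics/w3.png',im[...,::-1]); print(proj('w',[[612,304,169],[612,304,121]],bot.get_calibration('wrist')))"
```

```text
clock: 2.6
position: [612.6, 303.9, 202.6]
ee_rot: [0.001, -0.219, 0.976, 0.0]
force: [-0.0, -0.9, -0.2]
opening: 85.2
grip_force: 0.0
(array([ 0.6,  0.3, 74.6]), np.float64(-0.0), 'yaw_y', np.float64(115.3), 'q6', np.float64(-1.73))
[[323.59292725 225.503685  ]
 [323.50556575 203.55176335]]
```

View pics/w3.png

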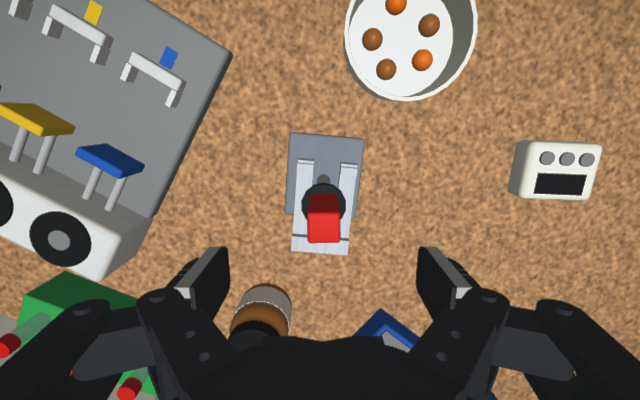

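The grip is centred between the fingers at (324,227), against a predicted (324,226). I'll descend and close.

```bash
python3 shift.py '{"deltas":[[0, 0, 40, 0, 85], [0, 0, 73, 0, 85], [0, 0, 74, 0, 85], [0, 0, 74, 0, 20], [0, 0, 74, 0, 10], [0, 0, 74, 0, 10], [0, 0, 74, 0, 10], [0, 0, 74, 0, 10]]}' 60; python3 shift.py '{"deltas":[[0, 0, -40, 0, 10], [0, 0, -80, 0, 10], [0, 0, -120, 0, 10], [0, 0, -120, 0, 10], [0, 0, -120, 0, 10]]}'; python3 - <<'E'
from h import *
np.set_printoptions(precision=1,suppress=True)
import pickle
c=bot.get_calibration("wrist");s=bot.observe();im=bot.grab_frame("wrist");cv2.imwrite("pics/w4.png",im[...,::-1]);pickle.dump((c,s["position"]),open("w4.pkl","wb"))
print(s["position"],s["opening"],s["grip_force"],tool([455,318,s["position"][2]]))
E
```

```text
clock: 3.45
position: [613.0, 304.0, 128.9]
ee_rot: [0.001, -0.219, 0.976, 0.0]
force: [-0.3, 0.7, 4.1]
opening: 19.3
grip_force: 58.8
clock: 3.95
position: [612.7, 304.0, 248.7]
ee_rot: [0.001, -0.219, 0.976, 0.0]
force: [-0.1, -0.3, -0.9]
opening: 19.3
grip_force: 58.8
[612.7 304.  248.7] 19.345626865097707 58.830129504203796 (array([135.6,  79.9,  -2.1]), None, 'yaw_y', np.float64(115.3), 'q6', np.float64(-1.73))
```

View pics/w4.png

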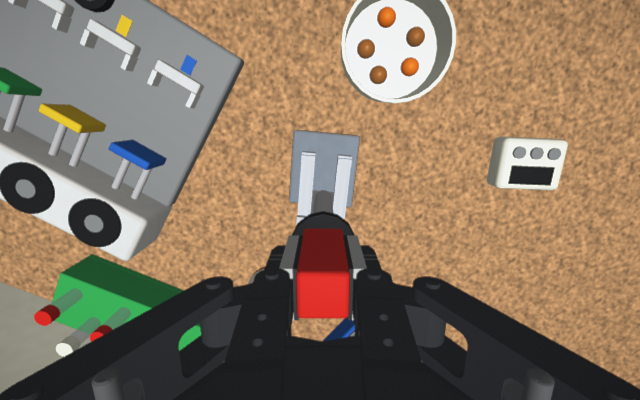

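The rod is held and the seat is empty. The tub, partly cut off at the top of the picture, has beads at (386,17), (415,36), (366,48), (410,66) and (378,74). I'll move toward the tub to measure it.

```bash
python3 shift.py '{"deltas":[[30, 17, 0, 0, 10], [65, 37, 0, 0, 10], [95, 54, 0, 0, 10], [95, 54, 0, 0, 10], [95, 54, 0, 0, 10], [95, 54, 0, 0, 10]]}'; python3 - <<'E'
from h import *
np.set_printoptions(precision=1,suppress=True)
import pickle
c=bot.get_calibration("wrist");s=bot.observe();im=bot.grab_frame("wrist");cv2.imwrite("pics/w5.png",im[...,::-1]);pickle.dump(c,open("w5.pkl","wb"))
print(s["position"],proj("w",[[457,316,5],[457,316,45]],c))
hsv=cv2.cvtColor(im,cv2.COLOR_RGB2HSV);m=(hsv[...,1]<40)&(hsv[...,2]>215)
n,l,st,ce=cv2.connectedComponentsWithStats(m.astype(np.uint8))
for i in range(1,n):
    if st[i,4]>500:
        k=(l==i).astype(np.uint8);print(st[i],ce[i])
        h=cv2.convexHull(max(cv2.findContours(k,0,1)[0],key=len))
        P=np.array([ray("w",p[0],5,c)[:2] for p in h]);(cx,cy),r=cv2.minEnclosingCircle(P.astype(np.float32));print(cx,cy,r,P.mean(0))
m=(hsv[...,1]>130)&(hsv[...,0]<18)
n,l,st,ce=cv2.connectedComponentsWithStats(cv2.erode(m.astype(np.uint8),np.ones((3,3))))
for i in range(1,n):
    if 60<st[i,4]<900:print("b",st[i],im[int(ce[i][1]),int(ce[i][0])],ray("w",ce[i],15,c)[:2])
E
```

```text
clock: 4.6
position: [503.7, 311.7, 246.4]
ee_rot: [-0.0, -0.219, 0.976, -0.0]
force: [1.0, -0.6, -0.8]
opening: 19.3
grip_force: 58.8
[503.7 311.7 246.4] [[342.6 137.1]
 [344.9 139.6]]
[ 291   83  106  109 1042] [343.5 134.9]
458.9603576660156 317.8883361816406 64.45903778076172 [459.1 321.1]
[ 299   92   86   88 4731] [341.4 135.2]
457.6840515136719 314.4288635253906 52.0744514465332 [457.9 314.4]
[ 445  219   64   45 1396] [475.8 238. ]
503.7264099121094 535.0983276367188 46.23577880859375 [502.3 535. ]
[  9 255  55  55 983] [ 32.2 283. ]
813.2916870117188 17.68267250061035 42.85542297363281 [822.9  24.6]
[ 72 286  35  47 660] [ 91.1 311.5]
825.1649780273438 93.9872055053711 37.01038360595703 [823.4 103.3]
b [329 103  14  15 144] [239 147  58] [432.8 293.9]
b [357 121  13  13 123] [201 139  84] [436.1 331.5]
b [311 132  13  12 119] [202 139  85] [469.8 288.3]
b [353 147  13  13 126] [239 137  51] [465.4 340.9]
b [324 155  12  12 111] [190 128  74] [487.9 313.1]
```

View pics/w5.png

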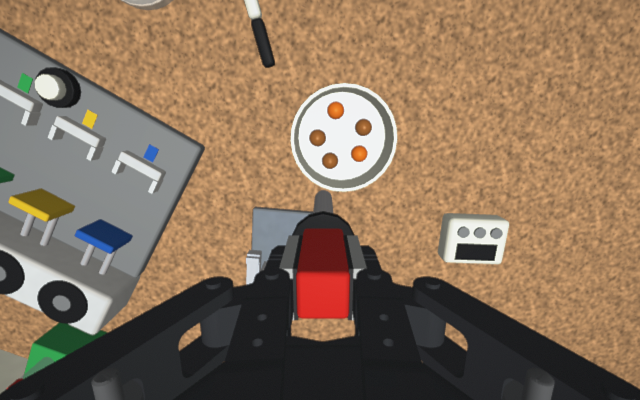

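The tub centre comes out near (457,315), with beads on a ring of about 30 mm and a clear centre. I'll lower the rod there.

```bash
python3 - <<'E'
from h import *
print(tool([457,315,118]))
for p in range(100,-200,-20): print(p,(29*np.cos(np.radians(p))).round(),(29*np.sin(np.radians(p))).round(),end="; ")
E
```

```text
(array([ 41. ,  23.1, 128.7]), None, 'yaw_y', np.float64(115.2), 'q6', np.float64(-1.66))
100 -5.0 29.0; 80 5.0 29.0; 60 15.0 25.0; 40 22.0 19.0; 20 27.0 10.0; 0 29.0 0.0; -20 27.0 -10.0; -40 22.0 -19.0; -60 15.0 -25.0; -80 5.0 -29.0; -100 -5.0 -29.0; -120 -14.0 -25.0; -140 -22.0 -19.0; -160 -27.0 -10.0; -180 -29.0 -0.0;
```

```bash
python3 shift.py '{"deltas":[[20, 12, 0, 0, 10], [41, 23, 0, 0, 10], [41, 23, 0, 0, 10], [41, 23, 40, 0, 10], [41, 23, 80, 0, 10], [41, 23, 110, 0, 10], [41, 23, 128, 0, 10], [41, 23, 128, 0, 10], [41, 23, 128, 0, 10]]}'; python3 -c "
from h import *
print(tool([457,315,118]))"
```

```text
clock: 5.55
position: [457.5, 315.3, 119.7]
ee_rot: [0.0, -0.218, 0.976, -0.0]
force: [0.7, 0.3, -0.1]
opening: 19.4
grip_force: 58.9
(array([ 0.5, -0. ,  1.7]), None, 'yaw_y', np.float64(115.2), 'q6', np.float64(-1.63))
```

```bash
python3 shift.py '{"deltas":[[-2, 10, 1, 0, 10], [-4, 20, 1, 0, 10], [-5, 29, 1, 0, 10], [5, 29, 1, 0, 10], [15, 25, 1, 0, 10], [22, 19, 1, 0, 10], [27, 10, 1, 0, 10], [29, 0, 1, 0, 10], [27, -10, 1, 0, 10], [22, -19, 1, 0, 10]]}'; python3 shift.py '{"deltas":[[-7, -6, 0, 0, 10], [-17, -10, 0, 0, 10], [-27, -10, 0, 0, 10], [-36, -6, 0, 0, 10], [-44, 0, 0, 0, 10], [-49, 9, 0, 0, 10], [-51, 19, 0, 0, 10], [-51, 19, 0, 0, 10], [-40, 19, 0, 0, 10], [-40, 19, 0, 0, 10]]}' ; python3 shift.py '{"deltas":[[0, 0, -40, 0, 10], [0, 0, -80, 0, 10], [0, 0, -110, 0, 10], [0, 0, -128, 0, 10], [-30, -14, -128, 0, 10], [-50, -24, -128, 0, 10], [-50, -24, -128, 0, 10], [-50, -24, -128, 0, 10], [-50, -24, -128, 0, 10]]}'; python3 - <<'E'
from h import *
np.set_printoptions(precision=1,suppress=True)
c=bot.get_calibration("wrist");im=bot.grab_frame("wrist");cv2.imwrite("pics/w6.png",im[...,::-1]);cv2.imwrite("pics/w6c.png",cv2.resize(im[60:210,240:440],None,fx=3,fy=3)[...,::-1])
hsv=cv2.cvtColor(im,cv2.COLOR_RGB2HSV)
m=(hsv[...,1]>130)&(hsv[...,0]<18)
n,l,st,ce=cv2.connectedComponentsWithStats(cv2.erode(m.astype(np.uint8),np.ones((3,3))))
for i in range(1,n):
    if 60<st[i,4]<900:print("b",st[i],im[int(ce[i][1]),int(ce[i][0])],ray("w",ce[i],15,c)[:2])
E
```

```text
clock: 6.55
position: [445.1, 289.2, 118.7]
ee_rot: [0.0, -0.218, 0.976, 0.002]
force: [2.4, 6.6, 0.6]
opening: 19.7
grip_force: 59.1
clock: 7.55
position: [472.3, 323.2, 118.5]
ee_rot: [0.001, -0.219, 0.976, 0.0]
force: [0.0, 0.6, -0.9]
opening: 19.4
grip_force: 59.1
clock: 8.45
position: [527.6, 322.8, 246.3]
ee_rot: [0.0, -0.219, 0.976, 0.0]
force: [-0.4, -0.3, -1.2]
opening: 19.1
grip_force: 59.1
b [338  68  13  15 152] [188 127  75] [418.8 297.5]
b [306  83  15  15 158] [239 141  54] [447.7 272.7]
b [357 128  14  14 135] [238 141  53] [467.9 347.4]
b [310 134  13  12 119] [195 133  80] [496.7 299.2]
b [338 145  12  13 117] [195 134  80] [494.6 334.1]
b [  0 361  23  19 261] [185  36  32] [985.2  37.4]
```

View pics/w6c.png

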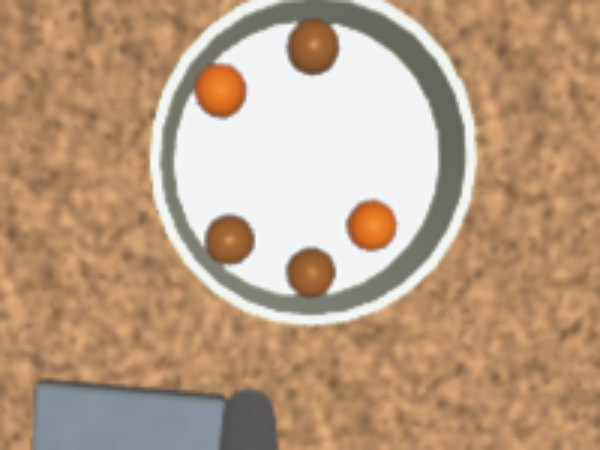

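Four beads have moved more than 20 mm. The orange one at crop (371,225), world (468,347), may be only 7 mm from its old place, so I'll push it further.

```bash
python3 -c "
from h import *
print(tool([457,315,247]))"
```

```text
(array([67.1, 23. , -0.6]), None, 'yaw_y', np.float64(115.3), 'q6', np.float64(-1.66))
```

```bash
python3 shift.py '{"deltas":[[33, 12, 0, 0, 10], [67, 23, 0, 0, 10], [67, 23, 0, 0, 10], [67, 23, 40, 0, 10], [67, 23, 80, 0, 10], [67, 23, 110, 0, 10], [67, 23, 128, 0, 10], [67, 23, 128, 0, 10], [67, 23, 128, 0, 10]]}'; python3 shift.py '{"deltas":[[-11, 5, 0, 0, 10], [-23, 11, 0, 0, 10], [-23, 15, 0, 0, 10], [-22, 19, 0, 0, 10], [-19, 22, 0, 0, 10], [-17, 24, 0, 0, 10], [-13, 26, 0, 0, 10], [-10, 27, 0, 0, 10], [-8, 20, 0, 0, 10], [0, 0, 0, 0, 10]]}' ; python3 shift.py '{"deltas":[[0, 0, -40, 0, 10], [0, 0, -80, 0, 10], [0, 0, -110, 0, 10], [0, 0, -128, 0, 10], [-30, -14, -128, 0, 10], [-70, -24, -128, 0, 10], [-70, -24, -128, 0, 10], [-70, -24, -128, 0, 10], [-70, -24, -128, 0, 10]]}'; python3 - <<'E'
from h import *
np.set_printoptions(precision=1,suppress=True)
for k in range(2):
  c=bot.get_calibration("wrist");im=bot.grab_frame("wrist");cv2.imwrite("pics/w7.png",im[...,::-1])
  hsv=cv2.cvtColor(im,cv2.COLOR_RGB2HSV)
  m=(hsv[...,1]>130)&(hsv[...,0]<18)
  n,l,st,ce=cv2.connectedComponentsWithStats(cv2.erode(m.astype(np.uint8),np.ones((3,3))))
  for i in range(1,n):
    if 60<st[i,4]<900:print("b",st[i],im[int(ce[i][1]),int(ce[i][0])],ray("w",ce[i],15,c)[:2])
E
```

```text
clock: 9.4
position: [458.0, 315.1, 119.1]
ee_rot: [0.001, -0.219, 0.976, 0.0]
force: [0.0, 0.5, -0.2]
opening: 19.1
grip_force: 59.2
clock: 10.4
position: [457.5, 315.9, 118.6]
ee_rot: [0.001, -0.22, 0.976, 0.001]
force: [0.7, -0.6, -1.4]
opening: 19.5
grip_force: 59.3
clock: 11.3
position: [530.5, 323.1, 246.5]
ee_rot: [-0.0, -0.219, 0.976, 0.0]
force: [0.1, -0.0, -1.0]
opening: 19.3
grip_force: 59.3
b [339  65  13  15 151] [194 134  81] [418.7 297.5]
b [307  80  14  15 159] [239 140  52] [447.6 272.5]
b [368 123  14  14 143] [239 142  54] [460.  356.5]
b [311 131  13  13 124] [202 141  87] [496.7 299.3]
b [338 142  13  13 120] [180 119  67] [494.5 333.9]
b [  0 359  24  19 263] [148  30  28] [984.4  37.3]
b [339  65  13  15 151] [195 134  81] [418.8 297.5]
b [307  80  14  15 159] [239 140  52] [447.6 272.6]
b [368 123  14  14 141] [239 142  54] [460.  356.4]
b [311 131  13  13 125] [203 140  86] [496.7 299.4]
b [338 142  13  13 119] [181 118  67] [494.5 333.9]
b [  0 359  24  18 262] [185  34  30] [984.1  37.4]
```

```bash
python3 shift.py '{"deltas":[[33, 12, 0, 0, 10], [70, 24, 0, 0, 10], [70, 24, 0, 0, 10], [70, 24, 40, 0, 10], [70, 24, 80, 0, 10], [70, 24, 110, 0, 10], [70, 24, 128, 0, 10], [70, 24, 128, 0, 10], [70, 24, 128, 0, 10]]}'; python3 shift.py '{"deltas":[[-11, 8, 0, 0, 10], [-22, 16, 0, 0, 10], [-22, 20, 0, 0, 10], [-20, 24, 0, 0, 10], [-13, 28, 0, 0, 10], [-5, 31, 0, 0, 10], [3, 31, 0, 0, 10], [8, 30, 0, 0, 10], [4, 15, 0, 0, 10], [0, 0, 0, 0, 10]]}' ; python3 shift.py '{"deltas":[[0, 0, -40, 0, 10], [0, 0, -80, 0, 10], [0, 0, -110, 0, 10], [0, 0, -128, 0, 10], [-30, -14, -128, 0, 10], [-70, -24, -128, 0, 10], [-70, -24, -128, 0, 10], [-70, -24, -128, 0, 10], [-70, -24, -128, 0, 10]]}'; python3 - <<'E'
from h import *
np.set_printoptions(precision=1,suppress=True)
for k in range(1):
  c=bot.get_calibration("wrist");im=bot.grab_frame("wrist");cv2.imwrite("pics/w8.png",im[...,::-1])
  hsv=cv2.cvtColor(im,cv2.COLOR_RGB2HSV)
  m=(hsv[...,1]>130)&(hsv[...,0]<18)
  n,l,st,ce=cv2.connectedComponentsWithStats(cv2.erode(m.astype(np.uint8),np.ones((3,3))))
  for i in range(1,n):
    if 60<st[i,4]<900:print("b",st[i],im[int(ce[i][1]),int(ce[i][0])],ray("w",ce[i],15,c)[:2])
print(tool([613,304,247]))
E
```

```text
clock: 12.3
position: [458.1, 315.1, 119.4]
ee_rot: [0.001, -0.219, 0.976, 0.0]
force: [-0.3, 0.6, -0.5]
opening: 19.3
grip_force: 59.4
clock: 13.3
position: [458.2, 314.3, 118.6]
ee_rot: [0.0, -0.219, 0.976, 0.0]
force: [0.6, 0.1, -1.0]
opening: 19.5
grip_force: 59.5
clock: 14.2
position: [531.0, 322.5, 246.4]
ee_rot: [-0.0, -0.219, 0.976, 0.0]
force: [-0.2, 0.6, 0.0]
opening: 19.4
grip_force: 59.5
b [339  65  14  15 154] [201 140  86] [418.7 297.6]
b [308  80  14  15 162] [239 142  54] [447.6 272.6]
b [374 111  14  14 148] [237 138  51] [445.3 355.9]
b [312 131  12  13 124] [209 146  92] [496.7 299.3]
b [339 142  12  13 118] [186 123  71] [494.5 333.8]
b [  0 359  24  19 264] [186  37  32] [984.2  37.3]
(array([-66.3, -52. ,  -0.3]), None, 'yaw_y', np.float64(115.3), 'q6', np.float64(-1.66))
```

All beads have shifted at least 22 mm. Now to hang the rod back.

```bash
python3 shift.py '{"deltas":[[-30, -24, 0, 0, 10], [-66, -52, 0, 0, 10], [-66, -52, 0, 0, 10], [-66, -52, 0, 0, 10], [-66, -52, 0, 0, 10]]}'; python3 -c "
from h import *
print(tool([612.9,304,130]),tool([612.9,304,130])[0])
c=bot.get_calibration('wrist');im=bot.grab_frame('wrist');cv2.imwrite('pics/w9.png',im[...,::-1])
a=cv2.imread('pics/w4.png');b=cv2.imread('pics/w9.png')
print(cv2.phaseCorrelate(*[cv2.cvtColor(i[120:215,240:400],6).astype('float32') for i in(a,b)]), [int(np.abs(a[220:310,290:355].astype(int)-b[220:310,290:355]).mean())])"
```

```text
clock: 14.75
position: [612.2, 304.6, 247.0]
ee_rot: [0.0, -0.219, 0.976, 0.0]
force: [0.5, 0.2, -0.6]
opening: 19.1
grip_force: 59.5
(array([ -0.4,  -0.9, 117. ]), None, 'yaw_y', np.float64(115.3), 'q6', np.float64(-1.73)) [ -0.4  -0.9 117. ]
((-0.8092491480737607, 0.5989858691015257), 1.0023472292969624) [1]
```

```bash
python3 shift.py '{"deltas":[[0, -1, 40, 0, 10], [0, -1, 80, 0, 10], [0, -1, 105, 0, 10], [0, -1, 113, 0, 10], [0, -1, 117, 0, 10], [0, -1, 117, 0, 10], [0, -1, 117, 0, 10]]}'; python3 shift.py '{"deltas":[[0, 0, 0, 0, 30], [0, 0, 0, 0, 60], [0, 0, 0, 0, 85], [0, 0, 0, 0, 85], [0, 0, -40, 0, 85], [0, 0, -80, 0, 85], [0, 0, -120, 0, 85], [0, 0, -170, 0, 85], [0, 0, -170, 0, 85], [0, 0, -170, 0, 85]]}';  python3 - <<'E'
from h import *
im=bot.grab_frame('wrist');cv2.imwrite('pics/w10.png',im[...,::-1])
c=bot.get_calibration('wrist');print(proj('w',[612.5,304,169],c))
hsv=cv2.cvtColor(im,cv2.COLOR_RGB2HSV);m=((hsv[...,0]<6)|(hsv[...,0]>174))&(hsv[...,1]>180)&(hsv[...,2]>200)
n,l,st,ce=cv2.connectedComponentsWithStats(m.astype(np.uint8))
for i in range(1,n):
    if st[i,4]>100:print(st[i],ce[i],ray("w",ce[i],169,c))
print(tool([520,-250,320],90))
E
```

```text
clock: 15.5
position: [614.7, 303.8, 131.8]
ee_rot: [0.002, -0.219, 0.976, 0.0]
force: [0.4, 0.1, 0.1]
opening: 19.3
grip_force: 59.5
clock: 16.5
position: [614.3, 303.5, 301.6]
ee_rot: [0.002, -0.219, 0.976, 0.0]
force: [0.5, 0.0, -0.3]
opening: 85.1
grip_force: 0.0
[[324.078412   190.45865594]]
[313 180  21  20 401] [322.83291771 189.24688279] [611.96763165 302.51177475 169.        ]
[ 74 284  14  12 129] [ 80.33333333 289.62790698] [805.16240743 130.40941175 169.        ]
(array([ 320.7, -460.4,  -20.9]), np.float64(0.441), 'yaw_y', np.float64(115.3), 'q6', np.float64(-1.73))
```

The rod is back on the stand. Next is a look over the dock, then the mailers.

```bash
python3 -c "
from h import *
print(tool([670,10,320],84.4))"; python3 shift.py '{"deltas":[[13, 38, -18, 0.06, 85], [26, 76, -18, 0.12, 85], [40, 115, -18, 0.18, 85], [52, 153, -18, 0.24, 85], [64, 190, -18, 0.3, 85], [64, 190, -18, 0.4, 85], [64, 190, -18, 0.5, 85], [64, 190, -18, 0.54, 85]]}'; python3 -c "
from h import *
print(tool([670,10,320],84.4))"
```

```text
(array([  74.1, -289.3,  -20.9]), np.float64(0.539), 'yaw_y', np.float64(115.3), 'q6', np.float64(-1.73))
clock: 17.35
position: [473.3, 447.6, 314.5]
ee_rot: [-0.002, 0.05, 0.999, -0.001]
force: [-0.2, 0.6, 0.9]
opening: 84.9
grip_force: 0.0
(array([-239.8, -415.6,   -5.2]), np.float64(-0.003), 'yaw_y', np.float64(84.2), 'q6', np.float64(-0.9))
```

```bash
python3 shift.py '{"deltas":[[-24, -42, -5, 0, 85], [-48, -84, -5, 0, 85], [-72, -126, -5, 0, 85], [-96, -168, -5, 0, 85], [-120, -210, -5, 0, 85], [-145, -252, -5, 0, 85], [-170, -294, -5, 0, 85], [-195, -336, -5, 0, 85], [-220, -378, -5, 0, 85], [-240, -415, -5, 0, 85]]}'; python3 shift.py '{"deltas":[[0, 0, 0, 0, 85], [0, 0, 0, 0, 85], [0, 0, 0, 0, 85], [0, 0, 0, 0, 85]]}'; python3 - <<'E'
from h import *
import pickle
c=bot.get_calibration("wrist");im=bot.grab_frame("wrist");cv2.imwrite("pics/w11.png",im[...,::-1]);pickle.dump(c,open("w11.pkl","wb"))
print(bot.observe()["position"],tool([530,-250,320],95))
E
```

```text
clock: 18.35
position: [672.2, 8.7, 319.3]
ee_rot: [-0.002, 0.05, 0.999, 0.0]
force: [0.5, 0.0, 0.6]
opening: 85.3
grip_force: 0.0
clock: 18.75
position: [671.9, 12.7, 321.9]
ee_rot: [-0.0, 0.048, 0.999, 0.0]
force: [-0.7, -0.5, 0.1]
opening: 85.1
grip_force: 0.0
[671.97473321  12.61487755 322.21910367] (array([ 115.9, -275.1,    2.2]), np.float64(-0.184), 'yaw_y', np.float64(84.4), 'q6', np.float64(-1.63))
```

View pics/w11.png

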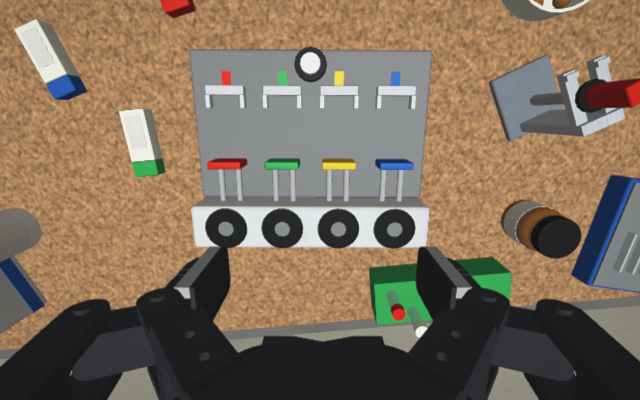

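Wrist view: dock front corners are at (190,50) and (431,50). Fences are centred at u 225, 282, 339 and 397 on row ~93, and gates at u 227, 282, 338 and 394. The stirrer hangs properly in the stand at (595,97).

```bash
cat >> h.py <<'E'
def dockpts(p,L):
    a=p[2];c,s=np.cos(a),np.sin(a);L=np.array(L,float)
    return np.c_[p[0]+c*L[:,0]-s*L[:,1],p[1]+s*L[:,0]+c*L[:,1],L[:,2]]
E
python3 - <<'E'
from h import *
import pickle
from scipy.optimize import least_squares
np.set_printoptions(precision=1,suppress=True)
c=pickle.load(open("w11.pkl","rb"))
Y=[-112.5,-37.5,37.5,112.5]
L=[(-100,-160,20),(-100,160,20)]+[(-42,y,34) for y in Y]+[(42,y,60) for y in Y]
uv=np.array([(190,50),(431,50),(225,93),(282,93),(339,93),(397,93),(227,160),(282,160),(338,160),(394.5,160)])
f=lambda p:(proj("w",dockpts(p,L),c)-uv).ravel()
r=least_squares(f,[622,0,-.1]);print(r.x,np.degrees(r.x[2]));print(r.fun.reshape(-1,2))
# joint fit with free scale of focal
def f2(p):
    k=dict(c);k["intrinsics"]=c["intrinsics"].copy();k["intrinsics"][0,0]*=p[3];k["intrinsics"][1,1]*=p[3];return (proj("w",dockpts(p,L),k)-uv).ravel()
r=least_squares(f2,[622,0,-.1,1]);print(r.x,np.degrees(r.x[2]),r.cost)
print(ray("w",(310,63),38,c))
E
python3 shift.py '{"deltas":[[23, -55, 0, -0.03, 85], [46, -90, 0, -0.06, 85], [70, -130, 0, -0.09, 85], [92, -170, 0, -0.12, 85], [105, -210, 0, -0.15, 85], [116, -250, 0, -0.18, 85], [116, -275, 0, -0.18, 85], [116, -275, 0, -0.18, 85], [116, -275, 0, -0.18, 85]]}'; python3 - <<'E'
from h import *
import pickle
c=bot.get_calibration("wrist");im=bot.grab_frame("wrist");cv2.imwrite("pics/w12.png",im[...,::-1]);pickle.dump(c,open("w12.pkl","wb"))
print(bot.observe()["position"])
E
```

```text
[619.8   1.8  -0.1] -5.5662987061070925
[[-2.3 -2.4]
 [ 2.4 -2.4]
 [-0.4  0.8]
 [-0.1  0.8]
 [ 0.3  0.8]
 [-0.4  0.8]
 [-3.2  0.7]
 [-0.4  0.7]
 [ 1.4  0.7]
 [ 2.7  0.7]]
[617.4   1.7  -0.1   1. ] -5.574281141712848 9.121371500164727
[541.4   9.1  38. ]
clock: 19.7
position: [529.9, -250.4, 322.4]
ee_rot: [0.0, -0.041, 0.999, 0.0]
force: [-0.7, 0.5, 0.4]
opening: 85.0
grip_force: 0.0
[ 530.13062361 -249.83924546  322.41885226]
```

View pics/w12.png

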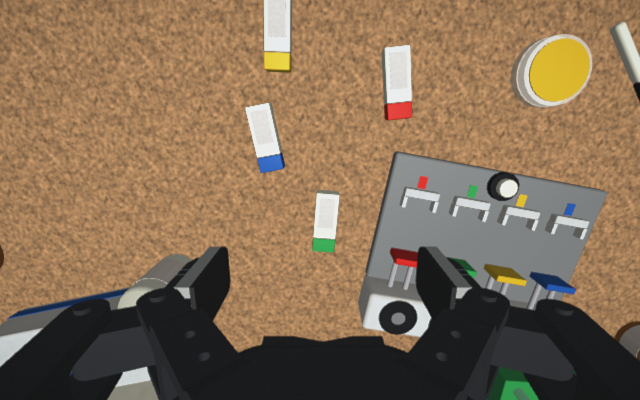

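w12 shows four mailers: yellow (278,35, cut at the top edge), red (398,82), blue (265,137) and green (326,222). Their poses come from matching silhouette centroid and axis.

```bash
cat >> h.py <<'E'
from scipy.optimize import least_squares
HUE=dict(red=(170,8),yellow=(22,35),green=(45,85),blue=(100,130))
def silh(P,cal):
    "centroid and axis angle of the mailer's silhouette at pose P=(x,y,yaw)"
    L=[(x,y,z) for x in(-46,46) for y in(-17,17) for z in(0,24)]
    h=cv2.convexHull(proj("w",dockpts(P,L),cal).astype(np.float32));return cv2.moments(h)
def feat(m):
    return np.array([m["m10"]/m["m00"],m["m01"]/m["m00"],30*np.arctan2(2*m["mu11"],m["mu20"]-m["mu02"])/2,np.sqrt(m["m00"])])
def mailer(col,guess,im,cal,dbg=False):
    hsv=cv2.cvtColor(im,cv2.COLOR_RGB2HSV);H,S,V=[hsv[...,i] for i in range(3)];a,b=HUE[col]
    cap=((H>=a)&(H<=b) if a<b else (H>=a)|(H<=b))&(S>120)
    if col=="yellow":cap&=V>120
    wh=(S<62)&(V>90)
    m=(cap|wh).astype(np.uint8)
    roi=np.zeros_like(m);L=[(x,y,z) for x in(-60,60) for y in(-30,30) for z in(0,24)]
    cv2.fillConvexPoly(roi,cv2.convexHull(proj("w",dockpts(guess,L),cal).astype(np.int32)),1)
    m=cv2.morphologyEx(m*roi,cv2.MORPH_CLOSE,np.ones((3,3)))
    n,l,st,ce=cv2.connectedComponentsWithStats(m);i=1+np.argmax(st[1:,4]);k=(l==i).astype(np.uint8)
    f0=feat(cv2.moments(k,True))
    def f(p):
        d=feat(silh(p,cal))-f0;d[2]=(d[2]+47.12)%94.25-47.12;return d[:3]
    r=least_squares(f,guess,x_scale=[10,10,.1],diff_step=1e-3)
    cv=np.argwhere(cap&(k>0)).mean(0)[::-1];capw=ray("w",cv,20,cal)[:2]
    if (capw-r.x[:2])@[np.cos(r.x[2]),np.sin(r.x[2])]<0:r.x[2]+=np.pi
    return r.x,np.degrees(r.x[2]),"scale",feat(silh(r.x,cal))[3]/f0[3],"res",np.abs(r.fun).max().round(2)
E
python3 - <<'E'
from h import *
import pickle
np.set_printoptions(precision=3,suppress=True)
c=pickle.load(open("w12.pkl","rb"));im=cv2.imread("pics/w12.png")[...,::-1].copy()
for k,g in dict(red=(416,-160,.18),green=(618,-278,.02),blue=(502,-332,.28),yellow=(367,-320,.06)).items():print(k,*mailer(k,g,im,c))
print(tool([416,-160,300],100))
E
```

```text
red [ 415.396 -158.598    0.184] 10.514064964565224 scale 1.0184381306747083 res 0.0
green [ 620.755 -251.935    0.013] 0.7695409703600758 scale 1.962753623636328 res 0.0
blue [ 502.604 -334.63     0.262] 14.994206722732331 scale 1.013428828913084 res 0.0
yellow [ 370.078 -323.03     0.016] 0.9261870590743272 scale 1.0966005959374265 res 0.0
(array([106.4,  98.9,  22.4]), np.float64(-0.092), 'yaw_y', np.float64(94.7), 'q6', np.float64(-2.3))
```

```bash
python3 -c "
from h import *
print(tool([415.4,-158.6,180],100.5))"; python3 shift.py '{"deltas":[[35, 34, 40, -0.1, 85], [70, 68, 80, -0.1, 85], [106, 100, 120, -0.1, 85], [106, 100, 142, -0.1, 85], [106, 100, 142, -0.1, 85], [106, 100, 142, -0.1, 85], [106, 100, 142, -0.1, 85]]}'; python3 - <<'E'
from h import *
import pickle
np.set_printoptions(precision=3,suppress=True)
c=bot.get_calibration("wrist");im=bot.grab_frame("wrist");cv2.imwrite("pics/w13.png",im[...,::-1]);pickle.dump(c,open("w13.pkl","wb"))
r=mailer("red",(416,-160,.18),im,c);print(*r);p=r[0]
print(proj("w",[p[0],p[1],24],c),tool([p[0],p[1],6],r[1]+90))
E
```

```text
(array([106.9, 100.3, 142.4]), np.float64(-0.101), 'yaw_y', np.float64(94.7), 'q6', np.float64(-2.3))
clock: 20.45
position: [418.5, -161.2, 183.1]
ee_rot: [0.002, -0.091, 0.996, -0.002]
force: [-0.1, -0.6, 1.6]
opening: 85.0
grip_force: 0.0
[ 415.467 -158.873    0.183] 10.463628088328084 scale 1.0066915811732486 res 0.0
[[326.38  180.923]] (array([  3.5,   4.1, 177.5]), np.float64(-0.001), 'yaw_y', np.float64(100.4), 'q6', np.float64(-2.39))
```

```bash
python3 shift.py '{"deltas":[[3, 4, 40, 0, 85], [3, 4, 85, 0, 85], [3, 4, 130, 0, 85], [3, 4, 160, 0, 85], [3, 4, 173, 0, 85], [3, 4, 173, 0, 85], [3, 4, 173, 0, 30], [3, 4, 173, 0, 20], [3, 4, 173, 0, 20], [3, 4, 173, 0, 20]]}' 60; python3 -c "
from h import *
s=bot.observe();print(s['position'],s['opening'],s['grip_force'])"
```

```text
clock: 21.5
position: [413.7, -157.6, 8.8]
ee_rot: [0.001, -0.09, 0.996, -0.001]
force: [-2.6, 0.0, -0.1]
opening: 32.6
grip_force: 60.2
[ 413.6543966  -157.57924483    8.7894525 ] 32.593956357786894 60.158668756484985
```

```bash
cat >> h.py <<'E'
DOCK=(618.5,1.8,np.radians(-5.57))
BAY=dict(blue=112.5,yellow=37.5,green=-37.5,red=-112.5)
def bay(col,x,z,off=0):
    "tool move that puts the TCP `off` mm short of dock x on the bay's middle line"
    p=dockpts(DOCK,[(x-off,BAY[col],0)])[0];p[2]=z;return p.round(1),tool(p,84.43)
E
python3 -c "
from h import *
print(bay('red',-14,52,1.6))"; python3 shift.py '{"deltas":[[0, 0, -40, 0, 20], [0, 0, -80, 0, 20], [0, 0, -100, 0, 20], [0, 0, -100, 0.15, 20], [0, 0, -100, 0.28, 20], [0, 0, -100, 0.28, 20]]}'; python3 -c "
from h import *
print(bay('red',-14,52,1.6))"
```

```text
(array([ 592.1, -108.7,   52. ]), (array([-184.4,   15.9,  -42.9]), np.float64(0.278), 'yaw_y', np.float64(100.4), 'q6', np.float64(-2.39)))
clock: 22.1
position: [412.5, -156.7, 107.8]
ee_rot: [0.0, 0.049, 0.999, -0.0]
force: [-1.0, 0.3, -0.7]
opening: 32.6
grip_force: 60.2
(array([ 592.1, -108.7,   52. ]), (array([-173.9,   65.6,   56. ]), np.float64(-0.002), 'yaw_y', np.float64(84.3), 'q6', np.float64(-2.11)))
```

```bash
python3 shift.py '{"deltas":[[-45, 17, 0, 0, 20], [-90, 34, 0, 0, 20], [-135, 51, 0, 0, 20], [-174, 65, 0, 0, 20], [-174, 65, 0, 0, 20], [-174, 65, 0, 0, 20], [-174, 65, 0, 0, 20]]}'; python3 - <<'E'
from h import *
import pickle
np.set_printoptions(precision=2,suppress=True)
print(bay('red',-14,52,1.6))
c=bot.get_calibration("wrist");im=bot.grab_frame("wrist");cv2.imwrite("pics/w14.png",im[...,::-1]);pickle.dump(c,open("w14.pkl","wb"))
hsv=cv2.cvtColor(im,cv2.COLOR_RGB2HSV);m=((hsv[...,1]<45)&(hsv[...,2]>190)).astype(np.uint8)
n,l,st,ce=cv2.connectedComponentsWithStats(m)
for i in range(1,n):
    if st[i,4]>150:print(st[i],ce[i],ray("w",ce[i],34,c)[:2])
for b in BAY.values():print(proj("w",dockpts(DOCK,[(-46,b,34),(-42,b-26,34),(-42,b+26,34)]),c).ravel())
E
```

```text
clock: 22.8
position: [590.9, -109.2, 107.0]
ee_rot: [-0.001, 0.049, 0.999, 0.0]
force: [-0.6, 0.2, -0.4]
opening: 32.9
grip_force: 60.2
(array([ 592.1, -108.7,   52. ]), (array([-1.1,  0.6, 55. ]), np.float64(-0.0), 'yaw_y', np.float64(84.4), 'q6', np.float64(-1.86)))
[  0  91  29  59 880] [  9.58 125.85] [ 511.77 -313.66]
[ 479  104   38   38 1120] [497.51 122.37] [541.57  13.53]
[ 396  162   71   16 1063] [431.35 169.3 ] [569.19 -30.96]
[ 504  163   71   15 1003] [538.92 169.79] [576.86  43.8 ]
[611 163  29  15 369] [626.02 170.38] [583.22 104.38]
[  283   170    80   146 10849] [322.7  240.51] [ 614.9  -111.66]
[394 179   8  22 156] [397.54 189.51] [581.39 -54.96]
[457 179   9  22 151] [461.25 189.54] [585.82  -9.94]
[ 127  198   61   86 3508] [157.61 240.42] [ 602.88 -233.68]
[646.18 169.05 607.56 174.72 681.76 174.69]
[538.67 169.1  500.57 174.77 574.74 174.74]
[431.2  169.16 393.62 174.83 467.77 174.79]
[323.77 169.21 286.72 174.88 360.83 174.84]
```

View pics/w14.png

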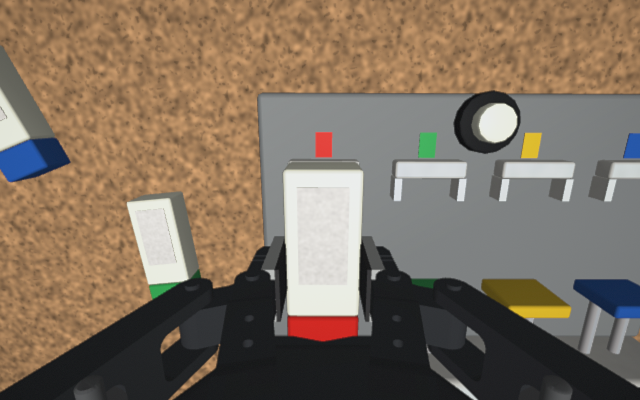

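The held red mailer is straight over its bay, and the fence centres match the fit to 0.3 px. That was my last picture to view, so I'll continue with numbers. Next: descend, push the gate, lower and release.

```bash
python3 shift.py '{"deltas":[[-1, 0.5, 30, 0, 20], [-1, 0.5, 55, 0, 20], [-1, 0.5, 55, 0, 20], [-1, 0.5, 55, 0, 20]]}'; python3 shift.py '{"deltas":[[-5, 0, 0, 0, 20], [-10, 0, 0, 0, 20], [-15, 0, 0, 0, 20], [-20, 0, 0, 0, 20], [-25, 0, 0, 0, 20], [-25, 0, 0, 0, 20], [-25, 0, 0, 0, 20]]}'; python3 -c "
from h import *
print(bay('red',11,29.5,1.6))"
```

```text
clock: 23.25
position: [592.3, -109.0, 52.7]
ee_rot: [-0.0, 0.05, 0.999, 0.0]
force: [0.6, 0.4, -0.0]
opening: 32.3
grip_force: 60.2
clock: 23.95
position: [617.0, -111.1, 52.2]
ee_rot: [-0.002, 0.049, 0.999, 0.0]
force: [-7.2, -0.1, 2.8]
opening: 32.5
grip_force: 60.5
(array([ 616.9, -111.1,   29.5]), (array([-0.1, -0. , 22.7]), np.float64(-0.001), 'yaw_y', np.float64(84.4), 'q6', np.float64(-1.84)))
```

```bash
python3 shift.py '{"deltas":[[0, 0, 8, 0, 20], [0, 0, 16, 0, 20], [0, 0, 20, 0, 20], [0, 0, 22.5, 0, 20], [0, 0, 22.5, 0, 20], [0, 0, 22.5, 0, 20]]}'; python3 shift.py '{"deltas":[[0, 0, 0, 0, 36], [0, 0, 0, 0, 38], [0, 0, 0, 0, 42], [0, 0, 0, 0, 46], [0, 0, 0, 0, 46], [0, 0, 0, 0, 46], [0, 0, 0, 0, 46]]}'; python3 shift.py '{"deltas":[[0, 0, -20, 0, 46], [0, 0, -40, 0, 46], [0, 0, -80, 0, 46], [0, 0, -110, 0, 46], [0, 0, -150, 0, 60], [0, 0, -150, 0, 85], [0, 0, -150, 0, 85], [0, 0, -150, 0, 85]]}';python3 - <<'E'
from h import *
import pickle
np.set_printoptions(precision=2,suppress=True)
c=bot.get_calibration("wrist");im=bot.grab_frame("wrist");cv2.imwrite("pics/w15.png",im[...,::-1]);pickle.dump(c,open("w15.pkl","wb"))
hsv=cv2.cvtColor(im,cv2.COLOR_RGB2HSV);m=((hsv[...,1]<45)&(hsv[...,2]>190)).astype(np.uint8)
n,l,st,ce=cv2.connectedComponentsWithStats(m)
for i in range(1,n):
    if st[i,4]>150:print(st[i],ce[i],ray("w",ce[i],44,c)[:2])
print("expected top outline",proj("w",dockpts(DOCK,[(x,-112.5+y,44) for x,y in((-42,-17),(-42,17),(50,17),(50,-17),(30,0))]),c))
h=hsv[...,0];m=((h<6)|(h>174))&(hsv[...,1]>150);n,l,st,ce=cv2.connectedComponentsWithStats(m.astype(np.uint8))
for i in range(1,n):
    if st[i,4]>60:print("red",st[i],ce[i],ray("w",ce[i],44,c)[:2])
print(tool([621,-280,180],91))
E
```

```text
clock: 24.55
position: [616.3, -110.7, 29.0]
ee_rot: [-0.002, 0.049, 0.999, 0.0]
force: [-6.2, 0.3, -0.5]
opening: 32.2
grip_force: 60.3
clock: 25.25
position: [617.9, -111.2, 29.8]
ee_rot: [0.0, 0.049, 0.999, -0.0]
force: [-0.2, 0.3, 0.4]
opening: 46.0
grip_force: 0.0
clock: 26.05
position: [617.0, -110.9, 178.3]
ee_rot: [-0.001, 0.049, 0.999, 0.0]
force: [-0.2, 0.2, -0.6]
opening: 84.8
grip_force: 0.0
[  18   26   74   91 3059] [54.56 71.04] [ 494.28 -321.82]
[441  74  29  31 681] [455.07  88.86] [541.09   8.28]
[295 121  55  13 664] [321.83 127.42] [ 561.44 -106.17]
[379 122  55  12 648] [405.67 127.48] [568.65 -33.96]
[462 122  56  12 646] [489.42 127.49] [575.83  38.18]
[546 122  55  31 727] [575.97 129.53] [584.99 112.92]
[ 304  136   38   76 2803] [322.57 172.98] [ 601.22 -109.47]
[ 167  153   47   72 2348] [190.4 188. ] [ 603.09 -230.49]
[ 272  296  151   40 2304] [331.95 310.82] [ 743.1 -114. ]
[ 507  296  108   35 1017] [574.24 305.66] [761.37 130.15]
expected top outline [[302.85 132.55]
 [341.97 132.48]
 [340.59 231.93]
 [304.61 231.99]
 [322.56 211.72]]
red [316 100  13  20 251] [322.07 109.16] [ 546.34 -104.45]
red [ 298  213   48   38 1586] [321.95 232.74] [ 658.06 -115.71]
(array([ -20.9, -168. ,   -2.4]), np.float64(-0.116), 'yaw_y', np.float64(84.3), 'q6', np.float64(-1.84))
```

```bash
python3 - <<'E'
from h import *
import pickle
c=pickle.load(open("w15.pkl","rb"));im=cv2.imread("pics/w15.png")[...,::-1]
print([(r,im[r,322].tolist()) for r in range(118,142)])
print([(r,im[r,405].tolist()) for r in range(118,138)])
print(proj("w",dockpts(DOCK,[(-42,-112.5,34),(-42,-112.5,44),(-50,-112.5,34),(-50,-112.5,20),(-42,-37.5,34),(-42,-37.5,20),(28,-112.5,44),(50,-112.5,44),(50,-112.5,60)]),c)[:,1])
print([(r,im[r,322].tolist()) for r in range(205,255,2)])
E
```

```text
[(118, [233, 75, 68]), (119, [204, 103, 100]), (120, [145, 129, 128]), (121, [185, 185, 180]), (122, [209, 213, 212]), (123, [216, 220, 223]), (124, [216, 220, 224]), (125, [216, 220, 223]), (126, [216, 220, 224]), (127, [216, 220, 224]), (128, [216, 221, 224]), (129, [217, 221, 225]), (130, [217, 221, 225]), (131, [218, 222, 226]), (132, [218, 222, 226]), (133, [197, 201, 200]), (134, [132, 132, 128]), (135, [150, 149, 137]), (136, [223, 224, 216]), (137, [236, 239, 238]), (138, [237, 239, 240]), (139, [237, 239, 240]), (140, [237, 239, 240]), (141, [237, 239, 240])]
[(118, [75, 188, 104]), (119, [90, 177, 111]), (120, [132, 148, 136]), (121, [170, 167, 163]), (122, [204, 205, 204]), (123, [216, 219, 223]), (124, [215, 220, 224]), (125, [215, 219, 223]), (126, [215, 219, 223]), (127, [215, 220, 224]), (128, [216, 220, 224]), (129, [216, 220, 224]), (130, [216, 220, 224]), (131, [217, 221, 225]), (132, [219, 223, 226]), (133, [202, 205, 206]), (134, [156, 156, 153]), (135, [137, 140, 138]), (136, [135, 138, 138]), (137, [136, 139, 139])]
[131.93871609 132.51263848 122.78703352 122.4629495  131.7865237
 131.05294132 209.65890934 231.9581909  238.35517072]
[(205, [237, 239, 235]), (207, [237, 239, 235]), (209, [238, 240, 235]), (211, [225, 231, 224]), (213, [193, 48, 43]), (215, [225, 58, 52]), (217, [224, 57, 51]), (219, [223, 56, 50]), (221, [222, 54, 48]), (223, [222, 54, 48]), (225, [221, 52, 45]), (227, [220, 50, 44]), (229, [219, 49, 43]), (231, [219, 49, 43]), (233, [203, 43, 37]), (235, [96, 23, 21]), (237, [97, 24, 20]), (239, [96, 24, 20]), (241, [146, 30, 27]), (243, [222, 56, 49]), (245, [223, 55, 49]), (247, [219, 49, 44]), (249, [217, 42, 37]), (251, [145, 127, 127]), (253, [131, 136, 137])]
```

Red is clamped, flush with the fence and straight. Next is green.

```bash
sed -i 's/^DOCK=(618.5/DOCK=(620/' h.py; python3 shift.py '{"deltas":[[-5, -45, 0, -0.05, 85], [-10, -90, 0, -0.1, 85], [-15, -130, 0, -0.116, 85], [-21, -168, 0, -0.116, 85], [-21, -168, 0, -0.116, 85], [-21, -168, 0, -0.116, 85], [-21, -168, 0, -0.116, 85]]}'; python3 - <<'E'
from h import *
import pickle
np.set_printoptions(precision=3,suppress=True)
c=bot.get_calibration("wrist");im=bot.grab_frame("wrist");cv2.imwrite("pics/w16.png",im[...,::-1]);pickle.dump(c,open("w16.pkl","wb"))
r=mailer("green",(620,-279,.015),im,c);print(*r);p=r[0]
print(proj("w",[p[0],p[1],24],c),tool([p[0],p[1],8],r[1]+90))
hsv=cv2.cvtColor(im,cv2.COLOR_RGB2HSV)
for n,m in dict(w=(hsv[...,1]<62)&(hsv[...,2]>90),g=(hsv[...,0]>45)&(hsv[...,0]<85)&(hsv[...,1]>120)).items():
  k,l,st,ce=cv2.connectedComponentsWithStats(m.astype(np.uint8));print(n,[(s.tolist(),e.round()) for s,e in zip(st[1:],ce[1:]) if s[4]>300])
E
```

```text
clock: 26.8
position: [621.8, -279.1, 178.6]
ee_rot: [-0.001, -0.009, 1.0, 0.001]
force: [-0.1, -0.2, 0.5]
opening: 85.0
grip_force: 0.0
[ 619.106 -252.933    0.017] 0.9584158399223878 scale 2.0697090957427515 res 0.0
[[349.533 183.009]] (array([  2.2,  25.8, 171. ]), np.float64(0.002), 'yaw_y', np.float64(91.1), 'q6', np.float64(-2.19))
w [([228, 0, 62, 88, 3302], array([259.,  39.])), ([431, 61, 209, 275, 37648], array([545., 188.])), ([344, 134, 40, 74, 2661], array([363., 171.])), ([0, 246, 180, 101, 4882], array([109., 287.])), ([109, 369, 45, 31, 791], array([134., 387.]))]
g [([345, 207, 34, 21, 666], array([361., 217.])), ([536, 225, 75, 27, 1100], array([573., 238.]))]
```

```bash
python3 - <<'E'
from h import *
import pickle
np.set_printoptions(precision=3,suppress=True)
for w in("w12","w16"):
  c=pickle.load(open(w+".pkl","rb"));im=cv2.imread(f"pics/{w}.png")[...,::-1].copy()
  g=(619,-240,.0)
  for _ in range(2): r=mailer("green",g,im,c);g=r[0]
  print(*r)
p=r[0];print(tool([p[0],p[1],8],r[1]+90))
E
```

```text
[ 619.287 -239.579    0.001] 0.051559280648414134 scale 1.0131749399802095 res 0.0
[ 618.941 -239.14     0.002] 0.08992405628473205 scale 1.0197590987892504 res 0.0
(array([  2.1,  39.6, 171. ]), np.float64(0.017), 'yaw_y', np.float64(91.1), 'q6', np.float64(-2.19))
```

```bash
python3 shift.py '{"deltas":[[2, 20, 40, 0.017, 85], [2, 39.5, 80, 0.017, 85], [2, 39.5, 120, 0.017, 85], [2, 39.5, 155, 0.017, 85], [2, 39.5, 170, 0.017, 85], [2, 39.5, 170, 0.017, 85], [2, 39.5, 170, 0.017, 85]]}' 60; python3 shift.py '{"deltas":[[0, 0, 0, 0, 40], [0, 0, 0, 0, 20], [0, 0, 0, 0, 20], [0, 0, 0, 0, 20]]}';  python3 -c "
from h import *
s=bot.observe();print(s['position'],s['opening'],s['grip_force'])"; python3 shift.py '{"deltas":[[0, 0, -40, 0, 20], [0, 0, -80, 0, 20], [0, 0, -100, 0.06, 20], [0, 0, -100, 0.116, 20], [0, 0, -100, 0.116, 20], [0, 0, -100, 0.116, 20]]}'; python3 -c "
from h import *
print(bay('green',-14,52,0))"
```

```text
clock: 27.55
position: [620.7, -241.2, 11.5]
ee_rot: [0.001, -0.0, 1.0, -0.001]
force: [0.3, -0.5, -0.2]
opening: 84.7
grip_force: 0.0
clock: 27.95
position: [620.4, -241.6, 11.3]
ee_rot: [0.001, -0.0, 1.0, -0.001]
force: [-1.1, 0.3, 0.3]
opening: 32.6
grip_force: 60.3
[ 620.39135084 -241.57288595   11.3391352 ] 32.56916742592674 60.30671238899231
clock: 28.55
position: [618.9, -240.7, 109.0]
ee_rot: [-0.001, 0.057, 0.998, 0.0]
force: [0.0, 0.8, -1.0]
opening: 32.4
grip_force: 60.4
(array([602.4, -34.2,  52. ]), (array([ 39.9, 203.2,  57.2]), np.float64(-0.017), 'yaw_y', np.float64(83.4), 'q6', np.float64(-2.01)))
```

```bash
python3 shift.py '{"deltas":[[10, 48, 0, -0.017, 20], [20, 96, 0, -0.017, 20], [30, 144, 0, -0.017, 20], [40, 190, 0, -0.017, 20], [40, 203, 0, -0.017, 20], [40, 203, 0, -0.017, 20], [40, 203, 0, -0.017, 20], [40, 203, 0, -0.017, 20]]}'; python3 - <<'E'
from h import *
np.set_printoptions(precision=2,suppress=True)
c=bot.get_calibration("wrist");im=bot.grab_frame("wrist");cv2.imwrite("pics/w17.png",im[...,::-1])
hsv=cv2.cvtColor(im,cv2.COLOR_RGB2HSV);m=((hsv[...,1]<45)&(hsv[...,2]>190)).astype(np.uint8)
n,l,st,ce=cv2.connectedComponentsWithStats(m)
for i in range(1,n):
    if st[i,4]>400:print(st[i],ce[i])
print("fence centres",proj("w",dockpts(DOCK,[(-46,b,34) for b in BAY.values()]),c).ravel())
print(bay('green',-14,54,-1))
E
```

```text
clock: 29.35
position: [603.4, -36.5, 109.6]
ee_rot: [-0.0, 0.05, 0.999, -0.0]
force: [-0.7, -0.2, -1.9]
opening: 32.4
grip_force: 60.4
[ 365   95   37   39 1126] [383.2  113.54]
[ 184  154   70   15 1033] [218.33 161.  ]
[ 398  154   70   15 1031] [432.47 161.  ]
[ 505  154   71   15 1026] [539.7 161. ]
[  284   163    79   145 10677] [322.56 233.19]
[ 184  170   63   96 4528] [218.31 217.07]
fence centres [539.63 162.32 432.74 162.66 325.98 163.   219.36 163.34]
(array([603.4, -34.3,  54. ]), (array([ 0.2,  2.2, 55.7]), np.float64(-0.003), 'yaw_y', np.float64(84.2), 'q6', np.float64(-1.73)))
```

```bash
python3 shift.py '{"deltas":[[0, 2, 30, 0, 20], [0, 2, 55.5, 0, 20], [0, 2, 55.5, 0, 20], [0, 2, 55.5, 0, 20]]}'; python3 -c "
from h import *
print(bay('green',-14,54,-1))"; python3 shift.py '{"deltas":[[-5, 0, 0, 0, 20], [-10, 0, 0, 0, 20], [-15, 0, 0, 0, 20], [-20, 0, 0, 0, 20], [-25, 0, 0, 0, 20], [-25, 0, 0, 0, 20], [-25, 0, 0, 0, 20]]}'; python3 -c "
from h import *
print(bay('green',11,30,-1))"
```

```text
clock: 29.8
position: [603.4, -33.6, 54.4]
ee_rot: [-0.0, 0.05, 0.999, 0.0]
force: [0.4, 0.0, -0.7]
opening: 32.0
grip_force: 60.4
(array([603.4, -34.3,  54. ]), (array([-0.1, -0.6,  0.4]), np.float64(-0.003), 'yaw_y', np.float64(84.3), 'q6', np.float64(-1.73)))
clock: 30.5
position: [627.2, -35.0, 54.1]
ee_rot: [-0.002, 0.049, 0.999, 0.0]
force: [-6.5, -0.1, 2.6]
opening: 32.0
grip_force: 60.7
(array([628.3, -36.7,  30. ]), (array([-1.3, -1.6, 24.1]), np.float64(-0.001), 'yaw_y', np.float64(84.4), 'q6', np.float64(-1.72)))
```

```bash
python3 shift.py '{"deltas":[[-1, -1, 8, 0, 20], [-1, -1, 16, 0, 20], [-1, -1, 20, 0, 20], [-1, -1, 22, 0, 20], [-1, -1, 22, 0, 20], [-1, -1, 22, 0, 20]]}'; python3 shift.py '{"deltas":[[0, 0, 1, 0, 20], [0, 0, 1, 0, 20]]}'
```

```text
clock: 31.1
position: [627.4, -35.8, 31.3]
ee_rot: [-0.003, 0.049, 0.999, 0.0]
force: [-6.8, -0.1, 0.1]
opening: 32.3
grip_force: 60.5
clock: 31.3
position: [627.8, -35.8, 31.2]
ee_rot: [-0.002, 0.049, 0.999, 0.0]
force: [-7.7, 0.9, 2.3]
opening: 32.1
grip_force: 60.8
```

```bash
python3 shift.py '{"deltas":[[0, 0, 1, 0, 20], [0, 0, 1, 0, 20]]}'
```

```text
clock: 31.5
position: [627.9, -35.8, 31.1]
ee_rot: [-0.002, 0.049, 0.999, 0.0]
force: [-11.0, 1.4, 8.8]
opening: 32.4
grip_force: 61.5
```

The mailer is on the base, so I'll release it and move to blue.

```bash
python3 shift.py '{"deltas":[[0, 0, -0.5, 0, 36], [0, 0, -0.5, 0, 38], [0, 0, -0.5, 0, 42], [0, 0, -0.5, 0, 46], [0, 0, -0.5, 0, 46], [0, 0, -0.5, 0, 46], [0, 0, -0.5, 0, 46]]}'; python3 shift.py '{"deltas":[[0, 0, -20, 0, 46], [0, 0, -40, 0, 46], [0, 0, -80, 0, 46], [0, 0, -110, 0, 46], [0, 0, -150, 0, 60], [0, 0, -150, 0, 85], [0, 0, -150, 0, 85], [0, 0, -150, 0, 85]]}';python3 - <<'E'
from h import *
import pickle
np.set_printoptions(precision=2,suppress=True)
c=bot.get_calibration("wrist");im=bot.grab_frame("wrist");cv2.imwrite("pics/w18.png",im[...,::-1]);pickle.dump(c,open("w18.pkl","wb"))
for b in("green","red"):
    u=int(proj("w",dockpts(DOCK,[(0,BAY[b],44)]),c)[0,0])
    hsv=cv2.cvtColor(im,cv2.COLOR_RGB2HSV);m=((hsv[...,1]<45)&(hsv[...,2]>190)).astype(np.uint8)
    n,l,st,ce=cv2.connectedComponentsWithStats(m)
    print(b,[s.tolist() for s in st[1:] if s[4]>400 and s[0]<u<s[0]+s[2]])
    print(proj("w",dockpts(DOCK,[(x,BAY[b]+y,44) for x,y in((-42,-17),(-42,17),(28,17))]),c).ravel(), proj("w",dockpts(DOCK,[(-42,BAY[b],34)]),c).ravel())
print(tool([502.5,-334.5,180],105))
E
```

```text
clock: 32.2
position: [629.2, -36.3, 30.8]
ee_rot: [-0.0, 0.049, 0.999, -0.0]
force: [-0.0, -0.3, 0.4]
opening: 45.9
grip_force: 0.0
clock: 33.0
position: [628.3, -36.1, 179.2]
ee_rot: [-0.001, 0.049, 0.999, 0.0]
force: [-0.3, -0.2, -0.4]
opening: 84.5
grip_force: 0.0
green [[294, 117, 55, 13, 702], [304, 131, 38, 77, 2835], [228, 291, 192, 46, 2854]]
[302.47 129.56 341.55 129.49 340.5  206.75] [322.03 129.05]
red [[210, 117, 57, 31, 769], [218, 131, 41, 77, 2827], [228, 291, 192, 46, 2854]]
[216.29 129.72 255.35 129.65 259.67 206.88] [238.79 129.21]
(array([  95.5, -309.4,   -1. ]), np.float64(-0.361), 'yaw_y', np.float64(84.3), 'q6', np.float64(-1.72))
```

Green and red sit identically in their bays. On to blue.

```bash
python3 shift.py '{"deltas":[[14, -45, 0, -0.05, 85], [28, -90, 0, -0.1, 85], [42, -135, 0, -0.15, 85], [56, -180, 0, -0.2, 85], [70, -225, 0, -0.26, 85], [84, -270, 0, -0.33, 85], [95, -309, 0, -0.36, 85], [95, -309, 0, -0.36, 85], [95, -309, 0, -0.36, 85], [95, -309, 0, -0.36, 85]]}'; python3 - <<'E'
from h import *
import pickle
np.set_printoptions(precision=3,suppress=True)
c=bot.get_calibration("wrist");im=bot.grab_frame("wrist");cv2.imwrite("pics/w19.png",im[...,::-1]);pickle.dump(c,open("w19.pkl","wb"))
g=(502.6,-334.6,.262)
for _ in range(2):r=mailer("blue",g,im,c);g=r[0]
print(*r);print(tool([g[0],g[1],8.5],r[1]+90))
E
```

```text
clock: 34.05
position: [504.2, -333.1, 179.7]
ee_rot: [-0.0, -0.131, 0.991, 0.001]
force: [-0.5, 1.2, -0.0]
opening: 85.2
grip_force: 0.0
[ 502.453 -333.942    0.267] 15.304370159765465 scale 1.006103729245183 res 0.0
(array([  2.1,  -0.7, 171.5]), np.float64(-0.005), 'yaw_y', np.float64(105.0), 'q6', np.float64(-2.62))
```

```bash
python3 shift.py '{"deltas":[[2, -1, 40, 0, 85], [2, -1, 80, 0, 85], [2, -1, 120, 0, 85], [2, -1, 155, 0, 85], [2, -1, 171, 0, 85], [2, -1, 171, 0, 85], [2, -1, 171, 0, 85]]}' 60; python3 shift.py '{"deltas":[[0, 0, 0, 0, 40], [0, 0, 0, 0, 20], [0, 0, 0, 0, 20], [0, 0, 0, 0, 20]]}'; python3 shift.py '{"deltas":[[0, 0, -40, 0, 20], [0, 0, -80, 0, 20], [0, 0, -100, 0.1, 20], [0, 0, -100, 0.2, 20], [0, 0, -100, 0.3, 20], [0, 0, -100, 0.36, 20], [0, 0, -100, 0.36, 20]]}'; python3 -c "
from h import *
print(bay('blue',-14,110,0))"
```

```text
clock: 34.8
position: [503.7, -336.2, 11.3]
ee_rot: [0.001, -0.131, 0.991, -0.001]
force: [1.5, -0.7, -0.2]
opening: 84.9
grip_force: 0.0
clock: 35.2
position: [503.2, -336.7, 11.2]
ee_rot: [0.001, -0.13, 0.991, -0.001]
force: [-1.1, 0.4, -0.1]
opening: 32.6
grip_force: 60.3
clock: 35.9
position: [502.3, -335.8, 109.8]
ee_rot: [-0.0, 0.049, 0.999, 0.0]
force: [-0.4, 0.6, -0.4]
opening: 32.3
grip_force: 60.4
(array([617. , 115.1, 110. ]), (array([-6.95e+01,  4.60e+02, -2.00e-01]), np.float64(-0.002), 'yaw_y', np.float64(84.3), 'q6', np.float64(-2.26)))
```

```bash
python3 shift.py '{"deltas":[[-7, 46, 0, 0, 20], [-14, 92, 0, 0, 20], [-21, 138, 0, 0, 20], [-28, 184, 0, 0, 20], [-35, 230, 0, 0, 20], [-42, 276, 0, 0, 20], [-49, 322, 0, 0, 20], [-56, 368, 0, 0, 20], [-63, 414, 0, 0, 20], [-70, 455, 0, 0, 20]]}'; python3 shift.py '{"deltas":[[0, 4, 0, 0, 20], [0, 4, 0, 0, 20], [0, 4, 0, 0, 20], [0, 4, 0, 0, 20]]}'; python3 - <<'E'
from h import *
np.set_printoptions(precision=2,suppress=True)
c=bot.get_calibration("wrist");im=bot.grab_frame("wrist");cv2.imwrite("pics/w20.png",im[...,::-1])
hsv=cv2.cvtColor(im,cv2.COLOR_RGB2HSV);m=((hsv[...,1]<45)&(hsv[...,2]>190)).astype(np.uint8)
n,l,st,ce=cv2.connectedComponentsWithStats(m)
for i in range(1,n):
    if st[i,4]>400:print(st[i],ce[i])
print("fence centres",proj("w",dockpts(DOCK,[(-46,b,34) for b in BAY.values()]),c).ravel())
print(bay('blue',-14,54,0))
E
```

```text
clock: 36.9
position: [617.1, 112.3, 109.8]
ee_rot: [-0.0, 0.048, 0.999, 0.0]
force: [0.3, -0.5, -1.1]
opening: 32.4
grip_force: 60.4
clock: 37.3
position: [617.3, 112.5, 109.7]
ee_rot: [-0.0, 0.05, 0.999, -0.0]
force: [-0.2, -0.5, -0.8]
opening: 32.2
grip_force: 60.5
[587   0  53  17 410] [613.31   8.02]
[ 135   97   38   38 1114] [153.38 115.42]
[  0 156  41  15 574] [ 19.22 162.9 ]
[ 77 156  71  15 990] [112.31 162.69]
[ 184  156   70   15 1026] [219.11 162.92]
[  284   165    78   144 10595] [322.55 234.73]
[  78  172   68   96 4416] [113.68 219.54]
[   0  175   42   93 2757] [ 15.54 226.63]
fence centres [326.46 163.95 219.97 164.26 113.61 164.58   7.36 164.9 ]
(array([617. , 115.1,  54. ]), (array([ 0.6,  2.5, 55.8]), np.float64(-0.003), 'yaw_y', np.float64(84.3), 'q6', np.float64(-1.48)))
```

```bash
python3 shift.py '{"deltas":[[0, 2, 30, 0, 20], [0, 2, 55.5, 0, 20], [0, 2, 55.5, 0, 20], [0, 2, 55.5, 0, 20]]}'; python3 -c "
from h import *
print(bay('blue',-14,54,0))"; python3 shift.py '{"deltas":[[-5, 0, 0, 0, 20], [-10, 0, 0, 0, 20], [-15, 0, 0, 0, 20], [-20, 0, 0, 0, 20], [-25, 0, 0, 0, 20], [-26, 0, 0, 0, 20], [-26, 0, 0, 0, 20]]}'; python3 -c "
from h import *
print(bay('blue',11,30,0))"
```

```text
clock: 37.75
position: [617.5, 115.2, 54.5]
ee_rot: [-0.0, 0.05, 0.999, -0.0]
force: [0.2, 0.1, -0.2]
opening: 32.5
grip_force: 60.4
(array([617. , 115.1,  54. ]), (array([ 0.5, -0.1,  0.5]), np.float64(-0.003), 'yaw_y', np.float64(84.3), 'q6', np.float64(-1.48)))
clock: 38.45
position: [642.5, 113.6, 54.1]
ee_rot: [-0.002, 0.049, 0.999, 0.0]
force: [-6.8, -0.0, 2.6]
opening: 32.3
grip_force: 60.8
(array([641.9, 112.7,  30. ]), (array([ 0.4, -0.9, 24.1]), np.float64(-0.001), 'yaw_y', np.float64(84.3), 'q6', np.float64(-1.48)))
```

```bash
python3 shift.py '{"deltas":[[0, -0.7, 8, 0, 20], [0, -0.7, 16, 0, 20], [0, -0.7, 20, 0, 20], [0, -0.7, 22, 0, 20], [0, -0.7, 23, 0, 20], [0, -0.7, 23, 0, 20], [0, -0.7, 23, 0, 20]]}'; python3 shift.py '{"deltas":[[0, 0, 0, 0, 36], [0, 0, 0, 0, 38], [0, 0, 0, 0, 42], [0, 0, 0, 0, 46], [0, 0, 0, 0, 46], [0, 0, 0, 0, 46], [0, 0, 0, 0, 46]]}'; python3 shift.py '{"deltas":[[0, 0, -20, 0, 46], [0, 0, -40, 0, 46], [0, 0, -80, 0, 46], [0, 0, -110, 0, 46], [0, 0, -150, 0, 60], [0, 0, -150, 0, 85], [0, 0, -150, 0, 85], [0, 0, -150, 0, 85]]}';python3 - <<'E'
from h import *
import pickle
np.set_printoptions(precision=2,suppress=True)
c=bot.get_calibration("wrist");im=bot.grab_frame("wrist");cv2.imwrite("pics/w21.png",im[...,::-1])
for b in("blue","green"):
    u=int(proj("w",dockpts(DOCK,[(0,BAY[b],44)]),c)[0,0])
    hsv=cv2.cvtColor(im,cv2.COLOR_RGB2HSV);m=((hsv[...,1]<45)&(hsv[...,2]>190)).astype(np.uint8)
    n,l,st,ce=cv2.connectedComponentsWithStats(m)
    print(b,[s.tolist() for s in st[1:] if s[4]>400 and s[0]<u<s[0]+s[2]])
    print(proj("w",dockpts(DOCK,[(x,BAY[b]+y,44) for x,y in((-42,-17),(-42,17),(28,17))]),c).ravel())
print(tool([450,-300,180],91))
E
```

```text
clock: 39.15
position: [642.0, 113.0, 31.1]
ee_rot: [-0.002, 0.049, 0.999, 0.0]
force: [-6.8, 0.7, 2.1]
opening: 32.3
grip_force: 60.9
clock: 39.85
position: [643.5, 112.7, 31.3]
ee_rot: [0.0, 0.049, 0.999, -0.0]
force: [0.3, -0.9, 0.3]
opening: 46.0
grip_force: 0.0
clock: 40.65
position: [642.5, 112.7, 179.7]
ee_rot: [-0.001, 0.049, 0.999, -0.0]
force: [0.3, 0.2, -1.3]
opening: 84.7
grip_force: 0.0
blue [[295, 118, 55, 31, 799], [305, 132, 38, 76, 2800], [227, 292, 145, 44, 2464]]
[303.25 129.89 342.26 129.82 341.17 206.93]
green [[128, 118, 55, 12, 647], [128, 131, 52, 77, 2883]]
[131.31 130.2  170.26 130.13 179.85 207.17]
(array([ 150.6, -429.7,   -0.1]), np.float64(-0.116), 'yaw_y', np.float64(84.3), 'q6', np.float64(-1.48))
```

```bash
python3 shift.py '{"deltas":[[15, -43, 0, 0, 85], [30, -86, 0, 0, 85], [45, -129, 0, 0, 85], [60, -172, 0, 0, 85], [75, -215, 0, 0, 85], [90, -258, 0, -0.02, 85], [105, -301, 0, -0.05, 85], [120, -344, 0, -0.08, 85], [135, -387, 0, -0.1, 85], [150, -430, 0, -0.116, 85]]}'; python3 shift.py '{"deltas":[[0, 0, 0, 0, 85], [0, 0, 0, 0, 85], [0, 0, 0, 0, 85]]}'; python3 - <<'E'
from h import *
import pickle
np.set_printoptions(precision=3,suppress=True)
c=bot.get_calibration("wrist");im=bot.grab_frame("wrist");cv2.imwrite("pics/w22.png",im[...,::-1])
g=(369,-323,.03)
for _ in range(3):r=mailer("yellow",g,im,c);g=r[0]
print(*r);print(proj("w",[g[0],g[1],24],c),tool([g[0],g[1],180],r[1]+90))
E
```

```text
clock: 41.7
position: [450.1, -301.2, 179.7]
ee_rot: [-0.001, -0.009, 1.0, 0.001]
force: [1.1, -0.5, -0.8]
opening: 84.7
grip_force: 0.0
clock: 42.0
position: [451.8, -299.1, 180.3]
ee_rot: [-0.001, -0.009, 1.0, 0.001]
force: [0.1, 0.2, -0.1]
opening: 84.9
grip_force: 0.0
[ 365.776 -322.878    0.042] 2.397602980885057 scale 1.0095857268241264 res 0.0
[[298.07   91.704]] (array([ 86.7, -22.3,   0.5]), np.float64(-0.023), 'yaw_y', np.float64(91.1), 'q6', np.float64(-2.4))
```

```bash
python3 shift.py '{"deltas":[[43, -11, 0, -0.023, 85], [86, -22, 0, -0.023, 85], [86, -22, 0, -0.023, 85], [86, -22, 0, -0.023, 85], [86, -22, 0, -0.023, 85]]}'; python3 - <<'E'
from h import *
np.set_printoptions(precision=3,suppress=True)
c=bot.get_calibration("wrist");im=bot.grab_frame("wrist");cv2.imwrite("pics/w23.png",im[...,::-1])
g=(365.8,-322.9,.042)
for _ in range(2):r=mailer("yellow",g,im,c);g=r[0]
print(*r);print(tool([g[0],g[1],8.5],r[1]+90))
E
```

```text
clock: 42.55
position: [367.2, -323.2, 181.5]
ee_rot: [0.0, -0.021, 1.0, -0.0]
force: [-0.0, -0.2, 0.7]
opening: 85.4
grip_force: 0.0
[ 365.696 -322.883    0.039] 2.2497048824220522 scale 1.0105442916030691 res 0.0
(array([  1.6,   0.4, 172.9]), np.float64(0.003), 'yaw_y', np.float64(92.4), 'q6', np.float64(-2.58))
```

```bash
python3 shift.py '{"deltas":[[2, 0, 40, 0, 85], [2, 0, 80, 0, 85], [2, 0, 120, 0, 85], [2, 0, 155, 0, 85], [2, 0, 171, 0, 85], [2, 0, 171, 0, 85], [2, 0, 171, 0, 85]]}' 60; python3 shift.py '{"deltas":[[0, 0, 0, 0, 40], [0, 0, 0, 0, 20], [0, 0, 0, 0, 20], [0, 0, 0, 0, 20]]}'; python3 shift.py '{"deltas":[[0, 0, -40, 0, 20], [0, 0, -80, 0, 20], [0, 0, -100, 0.1, 20], [0, 0, -100, 0.14, 20], [0, 0, -100, 0.14, 20], [0, 0, -100, 0.14, 20]]}'; python3 -c "
from h import *
print(bay('yellow',-14,110,0))"
```

```text
clock: 43.3
position: [365.1, -324.0, 10.7]
ee_rot: [0.0, -0.021, 1.0, -0.0]
force: [1.1, -0.2, 0.9]
opening: 85.4
grip_force: 0.0
clock: 43.7
position: [364.7, -324.8, 11.5]
ee_rot: [0.001, -0.02, 1.0, -0.001]
force: [-1.7, 0.4, 0.9]
opening: 32.6
grip_force: 60.0
clock: 44.3
position: [363.9, -323.6, 109.9]
ee_rot: [-0.0, 0.049, 0.999, 0.0]
force: [0.1, -1.0, -0.5]
opening: 32.4
grip_force: 60.1
(array([609.7,  40.5, 110. ]), (array([-2.087e+02,  3.865e+02,  1.000e-01]), np.float64(-0.002), 'yaw_y', np.float64(84.3), 'q6', np.float64(-2.45)))
```

```bash
python3 shift.py '{"deltas":[[-21, 39, 0, 0, 20], [-42, 78, 0, 0, 20], [-63, 117, 0, 0, 20], [-84, 156, 0, 0, 20], [-105, 195, 0, 0, 20], [-126, 234, 0, 0, 20], [-147, 273, 0, 0, 20], [-168, 312, 0, 0, 20], [-189, 351, 0, 0, 20], [-208, 386, 0, 0, 20]]}'; python3 shift.py '{"deltas":[[0, 0, 0, 0, 20], [0, 0, 0, 0, 20], [0, 0, 0, 0, 20], [0, 0, 0, 0, 20]]}'; python3 - <<'E'
from h import *
np.set_printoptions(precision=2,suppress=True)
c=bot.get_calibration("wrist");im=bot.grab_frame("wrist");cv2.imwrite("pics/w24.png",im[...,::-1])
hsv=cv2.cvtColor(im,cv2.COLOR_RGB2HSV);m=((hsv[...,1]<45)&(hsv[...,2]>190)).astype(np.uint8)
n,l,st,ce=cv2.connectedComponentsWithStats(m)
for i in range(1,n):
    if st[i,4]>400:print(st[i],ce[i])
print("fence centres",proj("w",dockpts(DOCK,[(-46,b,34) for b in BAY.values()]),c).ravel())
print(bay('yellow',-14,54,1))
E
```

```text
clock: 45.3
position: [609.7, 41.5, 109.1]
ee_rot: [-0.001, 0.049, 0.999, 0.0]
force: [1.2, -1.4, -0.5]
opening: 32.4
grip_force: 60.0
clock: 45.7
position: [608.9, 38.3, 109.9]
ee_rot: [-0.001, 0.051, 0.999, -0.0]
force: [-0.8, -0.8, -0.4]
opening: 32.3
grip_force: 60.1
[ 250   98   37   39 1108] [267.91 116.99]
[184 157  70  15 955] [218.48 164.47]
[398 157  69  15 952] [431.84 164.45]
[ 77 158  70  14 926] [111.91 164.32]
[  284   168    78   143 10457] [322.55 237.31]
[ 407  173   60   96 4427] [433.59 220.43]
[  78  174   66   95 4293] [112.65 221.27]
[ 193  176   55   93 4325] [220.79 221.39]
fence centres [432.21 165.18 325.85 165.6  219.61 166.01 113.49 166.42]
(array([608.7,  40.6,  54. ]), (array([ 0.5,  2.2, 56.1]), np.float64(-0.004), 'yaw_y', np.float64(84.2), 'q6', np.float64(-1.6)))
```

```bash
python3 shift.py '{"deltas":[[0, 1.7, 30, 0, 20], [0, 1.7, 55.5, 0, 20], [0, 1.7, 55.5, 0, 20], [0, 1.7, 55.5, 0, 20]]}'; python3 shift.py '{"deltas":[[-5, 0, 0, 0, 20], [-10, 0, 0, 0, 20], [-15, 0, 0, 0, 20], [-20, 0, 0, 0, 20], [-25, 0, 0, 0, 20], [-26, 0, 0, 0, 20], [-26, 0, 0, 0, 20]]}'; python3 -c "
from h import *
print(bay('yellow',11,30,1))"
```

```text
clock: 46.15
position: [609.4, 40.6, 55.0]
ee_rot: [-0.0, 0.05, 0.999, 0.0]
force: [0.2, -0.1, 0.1]
opening: 33.0
grip_force: 60.1
clock: 46.85
position: [634.6, 38.7, 54.7]
ee_rot: [-0.002, 0.05, 0.999, 0.0]
force: [-6.4, 0.0, 2.9]
opening: 32.6
grip_force: 60.4
(array([633.6,  38.2,  30. ]), (array([ 0.9, -0.6, 24.7]), np.float64(-0.002), 'yaw_y', np.float64(84.3), 'q6', np.float64(-1.6)))
```

```bash
python3 shift.py '{"deltas":[[0, -0.6, 8, 0, 20], [0, -0.6, 16, 0, 20], [0, -0.6, 20, 0, 20], [0, -0.6, 22, 0, 20], [0, -0.6, 23.4, 0, 20], [0, -0.6, 23.4, 0, 20], [0, -0.6, 23.4, 0, 20]]}'; python3 shift.py '{"deltas":[[0, 0, 0, 0, 36], [0, 0, 0, 0, 38], [0, 0, 0, 0, 42], [0, 0, 0, 0, 46], [0, 0, 0, 0, 46], [0, 0, 0, 0, 46], [0, 0, 0, 0, 46]]}'; python3 shift.py '{"deltas":[[0, 0, -20, 0, 46], [0, 0, -40, 0, 46], [0, 0, -80, 0, 46], [0, 0, -110, 0, 46], [0, 0, -150, 0, 60], [0, 0, -150, 0, 85], [0, 0, -150, 0, 85], [0, 0, -150, 0, 85]]}';python3 - <<'E'
from h import *
np.set_printoptions(precision=2,suppress=True)
c=bot.get_calibration("wrist");im=bot.grab_frame("wrist");cv2.imwrite("pics/w25.png",im[...,::-1])
hsv=cv2.cvtColor(im,cv2.COLOR_RGB2HSV);m=((hsv[...,1]<45)&(hsv[...,2]>190)).astype(np.uint8)
n,l,st,ce=cv2.connectedComponentsWithStats(m)
for b in BAY:
    u=int(proj("w",dockpts(DOCK,[(0,BAY[b],44)]),c)[0,0])
    print(b,[s.tolist() for s in st[1:] if s[4]>400 and s[0]<u<s[0]+s[2]])
    print(proj("w",dockpts(DOCK,[(x,BAY[b]+y,44) for x,y in((-42,-17),(-42,17),(28,17))]),c).ravel())
i=[k for k in range(1,n) if 500<st[k,4]<900 and st[k,2]<40 and st[k,1]<110]
for k in i:print("btn",st[k],ce[k],ray("w",ce[k],38,c))
print(tool([542,9,110]))
E
```

```text
clock: 47.55
position: [634.2, 38.2, 31.4]
ee_rot: [-0.002, 0.05, 0.999, 0.0]
force: [-7.7, 0.6, 4.1]
opening: 32.4
grip_force: 60.6
clock: 48.25
position: [635.6, 37.8, 31.4]
ee_rot: [0.0, 0.05, 0.999, -0.0]
force: [0.1, -1.2, -1.0]
opening: 46.1
grip_force: 0.0
clock: 49.05
position: [634.6, 38.0, 179.8]
ee_rot: [-0.001, 0.05, 0.999, 0.0]
force: [0.2, 0.4, -0.3]
opening: 85.3
grip_force: 0.0
blue [[379, 119, 54, 12, 643], [387, 132, 47, 77, 2874], [227, 293, 194, 43, 2683]]
[389.25 130.35 428.24 130.24 421.9  207.27]
yellow [[295, 119, 55, 12, 647], [304, 133, 38, 76, 2790], [227, 293, 194, 43, 2683]]
[303.28 130.59 342.25 130.48 341.24 207.47]
green [[212, 119, 54, 12, 639], [220, 133, 41, 76, 2791], [227, 293, 194, 43, 2683]]
[217.37 130.83 256.31 130.72 260.63 207.67]
red [[128, 118, 55, 13, 658], [129, 132, 50, 76, 2817]]
[131.52 131.07 170.43 130.97 180.07 207.87]
btn [264  71  29  30 684] [277.88  85.56] [540.62   8.53  38.  ]
(array([ 88.8, -38.1,  69.7]), None, 'yaw_y', np.float64(84.3), 'q6', np.float64(-1.6))
```

All four mailers are seated alike. Before pressing I'll check the stirrer and bystanders in the side view and move over the button with the fingers closed.

```bash
python3 shift.py '{"deltas":[[44, -15, 35, 0, 20], [88, -29, 70, 0, 0], [88, -29, 70, 0, 0], [88, -29, 70, 0, 0], [88, -29, 70, 0, 0], [88, -29, 70, 0, 0]]}' 40; python3 - <<'E'
from h import *
np.set_printoptions(precision=2,suppress=True)
im=bot.grab_frame("side");cv2.imwrite("pics/side1.png",im[...,::-1])
a=im[90:125,305:340];hsv=cv2.cvtColor(a,cv2.COLOR_RGB2HSV);m=((hsv[...,0]<8)|(hsv[...,0]>172))&(hsv[...,1]>150)
v,u=np.nonzero(m);print(u.mean()+305,v.mean()+90)
b=cv2.imread("pics/side0.png")[...,::-1]
d=np.abs(im.astype(int)-b).max(2)>60;n,l,st,ce=cv2.connectedComponentsWithStats(d.astype(np.uint8))
print([s.tolist() for s in st[1:] if s[4]>25])
print(tool([541,9,45]))
E
```

```text
clock: 49.7
position: [547.2, 17.6, 112.8]
ee_rot: [0.002, 0.05, 0.999, -0.0]
force: [0.1, -1.0, 0.8]
opening: 0.3
grip_force: 0.0
nan nan
[[39, 0, 77, 35, 1054], [123, 0, 114, 82, 3413], [179, 18, 50, 35, 974], [225, 22, 156, 192, 6970], [108, 28, 23, 12, 140], [14, 34, 93, 140, 5465], [133, 42, 19, 17, 146], [240, 63, 38, 24, 288], [247, 64, 8, 7, 27], [40, 68, 21, 18, 86], [255, 139, 17, 13, 120], [270, 141, 13, 15, 83], [31, 171, 40, 31, 380], [75, 176, 21, 42, 495], [44, 201, 12, 25, 152], [0, 202, 27, 12, 212], [0, 215, 45, 22, 298], [343, 215, 46, 24, 522], [0, 226, 54, 30, 847], [58, 230, 15, 11, 78], [350, 240, 48, 25, 630], [268, 285, 45, 31, 656], [377, 314, 47, 27, 752], [330, 348, 48, 39, 900], [259, 365, 50, 30, 904]]
(array([ 5.6, -9.2, 67.9]), None, 'yaw_y', np.float64(84.3), 'q6', np.float64(-1.66))<stdin>:5: RuntimeWarning: Mean of empty slice.
  ret = ret.dtype.type(ret / rcount)
```

```bash
python3 shift.py '{"deltas":[[6, -9, 35, 0, 0], [6, -9, 60, 0, 0], [6, -9, 64, 0, 0], [6, -9, 64, 0, 0], [6, -9, 64, 0, 0]]}'; python3 - <<'E'
from h import *
np.set_printoptions(precision=2,suppress=True)
im=bot.grab_frame("scene");cv2.imwrite("pics/scene1.png",im[...,::-1])
b=cv2.imread("pics/scene0.png")[...,::-1]
for t,x in(("old",b),("new",im)):
    a=x[125:160,415:445];hsv=cv2.cvtColor(a,cv2.COLOR_RGB2HSV);m=((hsv[...,0]<8)|(hsv[...,0]>172))&(hsv[...,1]>150)
    v,u=np.nonzero(m);print(t,len(u),u.mean()+415,v.mean()+125)
d=np.abs(im.astype(int)-b).max(2)>60;n,l,st,ce=cv2.connectedComponentsWithStats(d.astype(np.uint8))
print([s.tolist() for s in st[1:] if s[4]>25])
print(tool([541,9,33]))
E
```

```text
clock: 50.25
position: [540.1, 9.3, 49.2]
ee_rot: [0.002, 0.05, 0.999, -0.0]
force: [0.8, 0.1, -0.7]
opening: -0.3
grip_force: 0.0
old 145 429.68275862068964 140.70344827586206
new 144 430.05555555555554 141.15972222222223
[[126, 0, 49, 15, 524], [173, 0, 72, 47, 1875], [251, 0, 29, 21, 289], [338, 0, 9, 13, 80], [253, 15, 52, 41, 926], [111, 38, 21, 20, 164], [190, 41, 46, 24, 205], [312, 41, 20, 18, 131], [267, 49, 56, 36, 715], [133, 56, 23, 19, 250], [290, 61, 35, 24, 246], [124, 73, 15, 16, 108], [326, 79, 12, 10, 52], [148, 82, 29, 10, 143], [335, 84, 11, 15, 81], [340, 102, 7, 7, 30], [351, 103, 23, 19, 150], [284, 105, 8, 7, 34], [292, 108, 14, 16, 101], [309, 109, 56, 44, 1194], [298, 123, 13, 10, 49], [303, 133, 29, 41, 593], [376, 132, 7, 6, 29], [359, 134, 16, 14, 112], [380, 138, 6, 6, 28], [330, 153, 29, 14, 162], [355, 160, 8, 9, 29], [315, 179, 43, 48, 1115], [375, 205, 27, 22, 268], [395, 221, 10, 12, 36], [355, 223, 31, 30, 353], [401, 223, 13, 17, 66], [233, 236, 31, 22, 361], [334, 242, 29, 25, 326], [382, 242, 13, 17, 77], [258, 249, 14, 16, 128], [312, 263, 29, 26, 366], [361, 264, 14, 17, 67], [167, 272, 31, 26, 424], [333, 282, 11, 13, 43], [339, 285, 14, 18, 97], [203, 313, 45, 33, 722], [261, 323, 42, 41, 722]]
(array([-0.8, -0.2, 16.3]), None, 'yaw_y', np.float64(84.3), 'q6', np.float64(-1.68))
```

The stirrer is back within half a pixel of its original place. I'll press slowly.

```bash
python3 shift.py '{"deltas":[[0, 0, 5, 0, 0], [0, 0, 9, 0, 0], [0, 0, 11, 0, 0], [0, 0, 11, 0, 0], [0, 0, 11, 0, 0]]}'; python3 shift.py '{"deltas":[[0, 0, 2, 0, 0], [0, 0, 2, 0, 0], [0, 0, 2, 0, 0]]}'; python3 shift.py '{"deltas":[[0, 0, 2, 0, 0], [0, 0, 2, 0, 0], [0, 0, 2, 0, 0]]}'; python3 shift.py '{"deltas":[[0, 0, 2, 0, 0], [0, 0, 2, 0, 0], [0, 0, 2, 0, 0]]}'
```

```text
clock: 50.8
position: [539.3, 9.3, 37.2]
ee_rot: [0.001, 0.05, 0.999, -0.0]
force: [2.7, 0.7, 4.3]
opening: 0.0
grip_force: 2.1
clock: 51.1
position: [539.4, 9.3, 35.9]
ee_rot: [0.001, 0.05, 0.999, -0.0]
force: [-0.1, 0.8, 11.3]
opening: -0.0
grip_force: 5.8
clock: 51.4
position: [539.5, 9.3, 35.7]
ee_rot: [0.001, 0.05, 0.999, -0.0]
force: [-6.5, 1.5, 26.7]
opening: 0.3
grip_force: 12.9
clock: 51.7
position: [539.6, 9.3, 35.4]
ee_rot: [0.0, 0.049, 0.999, -0.0]
force: [-13.2, 1.8, 40.6]
opening: 0.1
grip_force: 20.0
```

```bash
for i in 1 2 3 4 5 6 7; do python3 shift.py '{"deltas":[[0, 0, -2, 0, 0], [0, 0, -2, 0, 0]]}' | grep -E "position|force: \["; done
```

```text
position: [539.5, 9.3, 35.7]
force: [-7.0, 0.4, 25.4]
position: [539.4, 9.3, 35.9]
force: [0.3, -0.1, 11.1]
position: [539.2, 9.3, 37.1]
force: [3.9, -0.0, 4.6]
position: [538.3, 9.4, 38.5]
force: [2.8, -0.8, 4.0]
position: [537.7, 9.5, 40.1]
force: [1.4, -0.9, 2.2]
position: [537.4, 9.6, 42.0]
force: [0.4, 0.2, 1.4]
position: [537.6, 9.6, 44.0]
force: [0.6, 0.5, 0.4]
```

The spring travel shows from about 42 to 36 mm with a hard stop after it, so the button went fully down. I'll retreat, make a final check and hand in.

```bash
python3 shift.py '{"deltas":[[0, 0, -40, 0, 0], [0, 0, -80, 0, 0], [0, 0, -130, 0, 0], [-40, 0, -150, 0, 0], [-90, 0, -150, 0, 0], [-90, 0, -150, 0, 0], [-90, 0, -150, 0, 0], [-90, 0, -150, 0, 0]]}' | head -2; python3 - <<'E'
from h import *
c=bot.get_calibration("wrist");im=bot.grab_frame("wrist");cv2.imwrite("pics/w26.png",im[...,::-1])
hsv=cv2.cvtColor(im,cv2.COLOR_RGB2HSV);m=((hsv[...,1]<45)&(hsv[...,2]>190)).astype(np.uint8)
n,l,st,ce=cv2.connectedComponentsWithStats(m)
print([s.tolist() for s in st[1:] if 400<s[4]<6000])
m=((hsv[...,1]>130)&(hsv[...,0]<18)).astype(np.uint8);n,l,st,ce=cv2.connectedComponentsWithStats(cv2.erode(m,np.ones((3,3))))
print([(s.tolist(),ray("w",e,15,c)[:2].round()) for s,e in zip(st[1:],ce[1:]) if 50<s[4]<900])
bot.job_done()
E
```

```text
clock: 53.9
position: [626.6, 0.8, 193.9]
[[309, 78, 28, 29, 619], [178, 123, 54, 85, 3294], [257, 123, 52, 12, 619], [337, 123, 52, 12, 614], [416, 123, 52, 12, 611], [266, 136, 37, 73, 2555], [345, 137, 37, 72, 2518], [422, 136, 46, 73, 2577], [160, 288, 52, 24, 552], [436, 289, 49, 22, 497]]
[([201, 103, 12, 17, 172], array([ 545., -107.])), ([569, 265, 32, 33, 138], array([769., 280.]))]
the job is handed in; nothing more can be done
```

The job is handed in. The beads are stirred (each moved about 22 mm or more), the rod is back on its stand, all four mailers are clamped in their colour bays, and the start button was pressed fully, all by 54 s of the 210 s. I have not seen the judge's verdict.

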